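# Clamp the bath-salt canister and hang up its scoop

### The arm

A 6-joint arm with a two-finger parallel gripper is mounted at the origin on the work surface. World frame = base frame: x ahead of the robot, y to its left, z up, the work surface at z = 0. Lengths are in m, angles in rad, forces in N, time in s.
With the tool pointing down it reaches from about 0.375 to 0.825 m from the base axis. Payload 5.5 kg.
Tool frame: the origin (TCP) lies at the very end of the fingers, on their centre line; the grasp point (between the pads) lies 19 mm behind it; x points along the fingers, z is the direction in which the jaws open and shut, and the axes are right-handed (so a half turn about x gives the same grasp; the last joint's range is limited). The gripper opens to 85 mm and grips with 20 to 120 N. Pads are 22 mm wide; open, the fingers measure 114 mm over their backs; the gripper's body (76 mm by 85 mm) begins 54 mm behind the grasp point. The pads swing forward as they close: fully open they stand 13 mm farther back than shut.
Start: joints at [-1.321, 0.314, -0.047, 1.21, 0, 1.571], TCP at [0.148, -0.581, 0.231] pointing down, gripper open.
Joint ranges: [-2.67, 2.67], [-0.69, 1.73], [-1.03, 1.25], [-2.08, 2.16], [-1.42, 1.45], [-3.14, 3.14]. Speed limits (rad/s): [2.39, 2.39, 3.01, 3.14, 3.14, 3.14].

### API

Orientations are given as [roll, pitch, yaw] about the fixed x, y, z axes, in that order (R = Rz(yaw) Ry(pitch) Rx(roll)).
In Python, from cell import env gives the robot as it stands.
- The arm moves only by the tool drive_tool, never from a script. Its argument "moves" is a list of rows, each an object with "gripper": the finger opening in mm, from 0 to 85.4; "dp": the shift along the world's x, y, z in mm, a list of three; "angular": the turn, a rotation vector about the world's x, y, z in degrees, a list of three. A call has 1 to 8 rows; each row shifts and turns the commanded pose from where the row before left it; what a row does not reach is not made up. A row lasts 1/8 s, in which the tool goes at most 62.5 mm and 10.7 degrees, less where a joint would pass 70% of its speed; a pose out of reach is approached as far as the arm can. A call is refused whole if a number of a shift passes 62.5 or a number of a turn 10.7, either way. A call with a gripper value outside its range is refused whole. The fingers move at their own pace and stop on an object; "force" is the grip in N (left out, the last holds). Time passes only in rows, so rows that do not move let the fingers close. It gives the time, the measured TCP pose, the force and the opening at its end, in the units of the state.
- env.sense(): the state, without advancing time (a new reading comes with each control period).
- env.capture(name): name is "side" or "top" or "wrist"; returns a dict with "img" (420x560x3 uint8, red, green, blue), "fx", "fy", "cx", "cy" (pixels), "world_from_camera" (4x4, takes a point from camera to world coordinates); the wrist camera has in their place "T_tool_cam" (4x4, takes a point from camera to tool coordinates, whose origin is the TCP and whose axes are the tool frame's). Camera axes: x right, y down, z forward; pixel columns grow to the right and rows downward; lengths in m; the calibration is good to about 2 mm. A picture is of the moment at which its call begins: read the wrist's pose just before it. There is no depth.
- env.close_job(): hands the job in, once; it reports no verdict.
The state is a dict: "clock": time; "q": joint angles; "joint_velocities": joint speeds; "effort": joint torques, N m; "ee_pos": TCP position; "tool_rot": TCP orientation; "contact_force": force on the tool from outside, world axes, zero at the start; "torque": the same for the moment, N m; "grip_width": opening from 0.0 (shut) to 1.0 (fully open).
Only numpy, scipy, OpenCV 4.12 (cv2) and the standard library are available. Lean on these libraries where they do the work, as an engineer would, in place of code of your own. Each camera call takes 0.05 s, during which the arm holds its last target.

### The job

Put the bath-salt canister away: swing its wire bail up and over the lid, until the crossbar has climbed the near ridge and lies held in the groove on top of the lid, clamping the lid shut. Also take the lavender scoop lying on the shelf and hang it by the eye of its handle on the slanted peg of the stand, and let go. Leave everything else on the shelf standing where it is.

Things in the scene. Friction and masses are not known exactly. Their poses are not given: they have to be found in the camera images.
- canister: white rectangular canister fixed to the shelf, 68 mm (x, front to back) x 104 mm (y) x 110 mm tall; origin under its centre, its -x side is the front, roughly towards the robot. The bail's pivot axis runs along its y, 90 mm above the shelf, through the middle of its short sides
- lid: loose white lid already in place on the canister: plate 72 x 108 x 8 mm, plug 8 mm deep, 2 mm play; origin under the plate's centre, at the rim when seated. On top a saddle 52 mm (x) x 36 mm (y): flanks rise to two ridges along y at x = +-8.5 mm, 36.6 mm above the origin; between them a V groove at x = 0, bottom at 32 mm
- bail (a joint): angle of the wire bail, rad: 0 = upright, crossbar in the lid's groove; positive = leaning to the canister's front, 1.57 = level; range -2.0 to 2.15; starts 1.65 to 2.1, hanging in front. Its stiff hinge (0.07 N m) stays where left. Two side arms at y = +-62 mm; slippery polished crossbar 8 mm thick, 54 mm from the pivot axis; from its middle a flat thumb tab goes on outwards
- thumb_tab (a point): point in the bail's flat steel thumb tab, 86 mm from the pivot axis. The tab reaches from 55 to 97 mm from that axis, is 16 mm wide (along y) and 8 mm thick; pinched over its width it pivots between the fingers. z axis outwards along the tab, y axis along the pivot axis
- crossbar: outer part of the bail (crossbar and thumb tab), which moves outwards along the arms by up to 12 mm against a spring of 2000 N/m; origin on the pivot axis when relaxed, axes as thumb_tab. Crossing a ridge stretches it some 7 mm; in the groove it stays stretched about 2.5 mm, clamping with about 5 N. Holding the tab at a fixed distance from the axis jams it on the ridge: it must be free to stretch, or be pulled outwards (up to 18 N)
- peg: round steel peg, 9 mm thick, 80 mm long, free end up, on the front of the stand's post; origin at its root, 215 mm above the shelf, its z axis runs along the peg to the free end: 45 degrees upward, towards the stand's front (-x side of the stand). Its y axis is level.
- stand: steel stand fixed to the shelf: foot 110 x 100 x 10 mm, post 16 x 30 mm, 255 mm tall, 35 mm behind the middle of the foot; origin under the foot's centre, peg at its front
- scoop: loose lavender plastic scoop lying flat, 194 mm long, about 90 g; origin under the back wall of the bowl; bowl 70 x 50 x 36 mm towards -x, open to the front and top; straight handle towards +x from x = 0 to 86 mm, 16 mm wide (y), 12 mm thick, its middle 20 mm above the underside; then the eye. Centre of mass near x = -15 mm.
- scoop_grip (a point): middle of the scoop's handle, 35 mm along it and 69 mm from the eye's centre; axes as the scoop
- scoop_eye (a point): centre of the round eye (hole 27 mm, wire 7 mm thick) at the end of the scoop's handle; the hole's axis is the scoop's z
- dispenser: empty chrome push dispenser, 66 mm across, 174 mm tall, with a spout head; loose bystander, origin under its centre
- tub: closed white tub with twist cap, 84 mm across, 100 mm tall; loose bystander, origin under its centre
- dustpan: tiny steel dustpan, pan 90 x 110 mm and 30 mm high, with a 70 mm handle to its -x; loose bystander, origin under the pan's centre
- coaster: round ceramic coaster, 100 mm across, 8 mm thick; loose bystander, origin under its centre
- tumbler: white ceramic tumbler, 72 mm across, 100 mm tall; loose bystander, origin under its centre
- brush: small scrubbing brush, 90 x 40 mm, 27 mm high; loose bystander, origin under its centre
Mind the look-alikes: they are no part of the job. What is shaped like the lid but purple or yellow is not meant.

How it is judged:
At the end, for the whole second after the job is handed in: Bail still, within 0.12 rad of upright, pressing the lid with over 1.5 N; lid seated (6 mm sideways, 4 mm in height, 0.06 rad); scoop still, borne by the peg through its eye (eye centre within 20 and 16 mm of the axis, -5 to 75 mm along it) (value of joint bail between -0.12 and 0.12 rad and velocity of joint bail between -0.1 and 0.1 rad/s and contact force between crossbar and lid above 1.5 N and z of lid in the frame of canister between 0.106 and 0.114 m and x of lid in the frame of canister between -0.006 and 0.006 m and y of lid in the frame of canister between -0.006 and 0.006 m and angle between lid's own z axis and vertical below 0.06 rad and z of scoop_eye in the frame of peg between -0.005 and 0.075 m and x of scoop_eye in the frame of peg between -0.02 and 0.02 m and y of scoop_eye in the frame of peg between -0.016 and 0.016 m and contact force between scoop and peg above 0.1 N and linear speed of scoop below 0.05 m/s and angular speed of scoop below 0.5 rad/s); the robot touches nothing.
It fails at once if one of the bystanders is pushed more than 40 mm from its place or tipped over (distance of any of dispenser, tub, dustpan, coaster, tumbler, brush from where it was at the start of the episode above 0.04 m or angle between any of dispenser, tub, dustpan, coaster, tumbler, brush's own z axis and vertical above 0.5 rad).
It fails at once if the lid comes off the canister (distance of lid from where it was at the start of the episode above 0.04 m).
It also fails if it takes over 64 s, if anything falls off the work surface, if the arm or the gripper's body presses on something with over 40 N, if the wrist force passes 120 N, or if a joint passes its speed limit or range.

## Working session

There is one attempt and no reset: what is moved stays moved. The work goes in short steps, Python scripts to look and compute and a tool call to move; the robot and the scene stay as the last step left them, time stands still between calls to the robot, and variables do not carry over. Pictures are saved under pics/ and viewed, and the job is handed in when it is done.

Besides the shell and the picture viewer there is one more tool, called after "Call:" in YAML: its name, and indented under it one key for each argument. drive_tool: Moves the arm, as the interface text tells. Its arguments: {"type":"object","properties":{"moves":{"type":"array","items":{"type":"object","properties":{"gripper":{"type":"number"},"dp":{"type":"array","items":{"type":"number"}},"angular":{"type":"array","items":{"type":"number"}}}}},"force":{"type":"number"}},"required":["moves"]}

```bash
mkdir -p pics; ls
python3 - <<'E'
from cell import env
import cv2
s=env.sense();print(s)
for n in ("side","top","wrist"):
    c=env.capture(n);cv2.imwrite(f"pics/{n}0.png",c["img"][:,:,::-1])
    print(n,c["fx"],c["fy"],c["cx"],c["cy"],c.get("world_from_camera",c.get("T_tool_cam")))
E
```

```text
pics
{'clock': 0.0, 'q': array([-1.32101003e+00,  3.14229339e-01, -4.80925102e-02,  1.21022054e+00,
        2.68770584e-06,  1.57082692e+00]), 'joint_velocities': array([ 0.00038591, -0.00017034, -0.00116416,  0.00034018, -0.00034798,
       -0.00075548]), 'effort': array([ 1.73261974e-04, -5.39584494e+01,  3.39755058e+01,  1.89015461e-02,
       -5.49199594e-04, -4.56086838e-06]), 'ee_pos': array([ 0.14817152, -0.58080083,  0.23042671]), 'tool_rot': array([3.14008395, 1.56905027, 1.81904333]), 'contact_force': array([-0.39514969, -0.32221111, -0.21423668]), 'torque': array([-0.00910798, -0.00312382, -0.04512929]), 'grip_width': 0.9980656136960295}
side 439.8345629958162 439.8345629958162 279.5767501898972 206.54744242735708 [[ 0.93027367 -0.26963764  0.24876985  0.31630906]
 [-0.36681092 -0.69540846  0.61794564 -0.63452306]
 [ 0.00637525 -0.66611006 -0.74582622  0.9333553 ]
 [ 0.          0.          0.          1.        ]]
top 380.8829634403448 380.8829634403448 277.37433841367107 205.0864446975254 [[-0.00330706 -0.99043411  0.13794684  0.44926059]
 [-0.9999837   0.00263348 -0.00506511  0.04577137]
 [ 0.00465337 -0.13796134 -0.99042668  1.20594738]
 [ 0.          0.          0.          1.        ]]
wrist 346.92121367190964 346.92121367190964 280.2689058524495 209.35796825555062 [[-9.59933741e-04 -3.15714921e-01  9.48853607e-01 -1.43168309e-01]
 [ 2.01575680e-04 -9.48854086e-01 -3.15714877e-01  8.03644791e-02]
 [ 9.99999519e-01 -1.11799552e-04  9.74477502e-04 -6.72991975e-04]
 [ 0.00000000e+00  0.00000000e+00  0.00000000e+00  1.00000000e+00]]
```

View pics/side0.png

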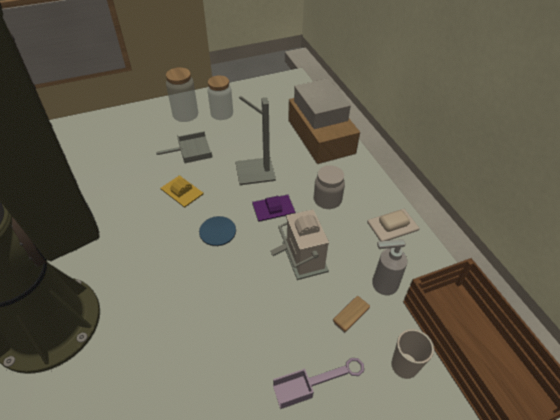

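View pics/top0.png

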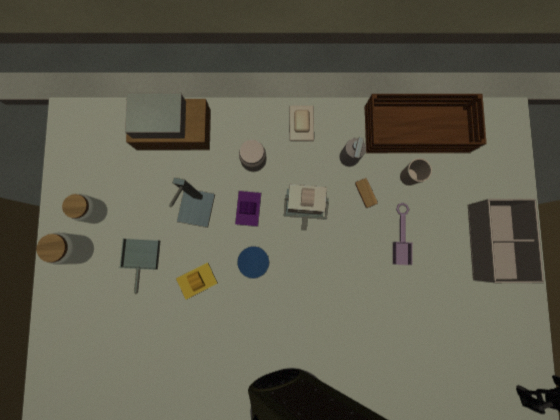

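Top view: lavender scoop with bowl (402,253) and eye (402,209). The grey dustpan (140,255) is the only thing like it. The canister with its bail tab is at (307,200), the purple lid look-alike at (248,208) and the yellow one at (197,281). The stand foot is at (196,208), with the peg tip at (173,205). By the description I choose the lavender scoop, the white canister and the steel stand, and will check them in close crops.

```bash
cat > h.py <<'E'
import numpy as np, cv2
from cell import env
def ray(c,u,v,M=None):
    M=c["world_from_camera"] if M is None else M
    d=M[:3,:3]@np.array([(u-c["cx"])/c["fx"],(v-c["cy"])/c["fy"],1]);return M[:3,3],d/np.linalg.norm(d)
def plane(c,u,v,z,M=None):
    o,d=ray(c,u,v,M);return o+d*(z-o[2])/d[2]
def tri(r1,r2):
    (o1,d1),(o2,d2)=r1,r2
    t=np.linalg.lstsq(np.c_[d1,-d2],o2-o1,rcond=None)[0]
    a=o1+t[0]*d1;b=o2+t[1]*d2;return (a+b)/2,np.linalg.norm(a-b)
def wristM(c,s):
    from scipy.spatial.transform import Rotation as R
    T=np.eye(4);T[:3,:3]=R.from_euler('xyz',s["tool_rot"]).as_matrix();T[:3,3]=s["ee_pos"];return T@c["T_tool_cam"]
def proj(c,p,M=None):
    M=c["world_from_camera"] if M is None else M
    q=M[:3,:3].T@(np.asarray(p)-M[:3,3]);return np.array([c["fx"]*q[0]/q[2]+c["cx"],c["fy"]*q[1]/q[2]+c["cy"]])
def crop(img,u0,v0,u1,v1,k,name):
    cv2.imwrite(f"pics/{name}.png",cv2.resize(img[v0:v1,u0:u1,::-1],None,fx=k,fy=k,interpolation=cv2.INTER_CUBIC))
E
python3 - <<'E'
from h import *
t=env.capture("top");s=env.capture("side")
np.save("/tmp/t",t,allow_pickle=True)
a=t["img"]
crop(a,265,170,345,240,9,"t_can");crop(a,150,165,220,235,8,"t_st");crop(a,380,190,425,275,7,"t_sc")
b=s["img"]
crop(b,260,195,345,285,6,"s_can");crop(b,225,85,295,190,5,"s_st");crop(b,265,345,375,415,7,"s_sc")
# lavender
for n,c in(("t",t),("s",s)):
    h=cv2.cvtColor(c["img"],cv2.COLOR_RGB2HSV)
    print(n,h[(253 if n=="t" else 388),(402 if n=="t" else 292)])
E
```

```text
t [163  46 106]
s [167  33 145]
```

```bash
cd pics
python3 - <<'E'
import cv2,numpy as np
def pad(i,w,h):
    o=np.zeros((h,w,3),np.uint8);k=min(w/i.shape[1],h/i.shape[0]);j=cv2.resize(i,None,fx=k,fy=k);o[:j.shape[0],:j.shape[1]]=j[:h,:w];return o
for s in("st","sc"):
    cv2.imwrite(f"m_{s}.png",np.hstack([pad(cv2.imread(f"t_{s}.png"),400,590),pad(cv2.imread(f"s_{s}.png"),400,590)]))
E
```

```text
(no output)
```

View pics/t_can.png

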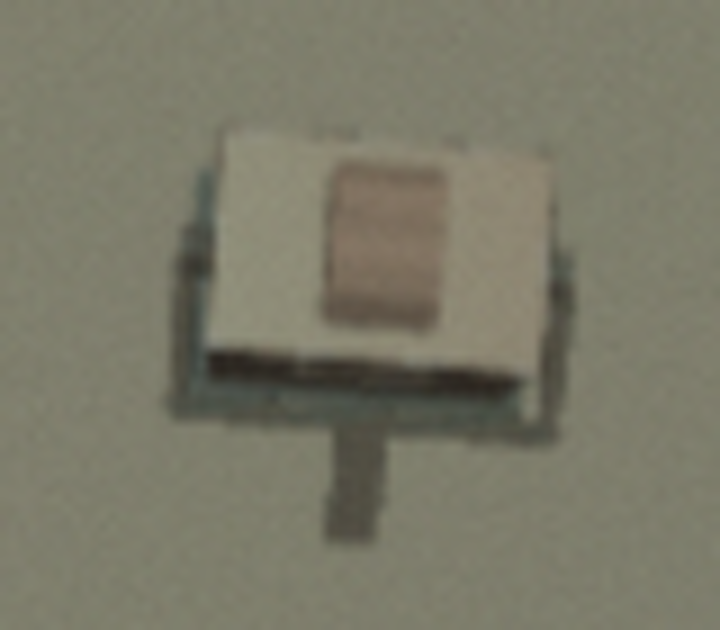

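View pics/s_can.png

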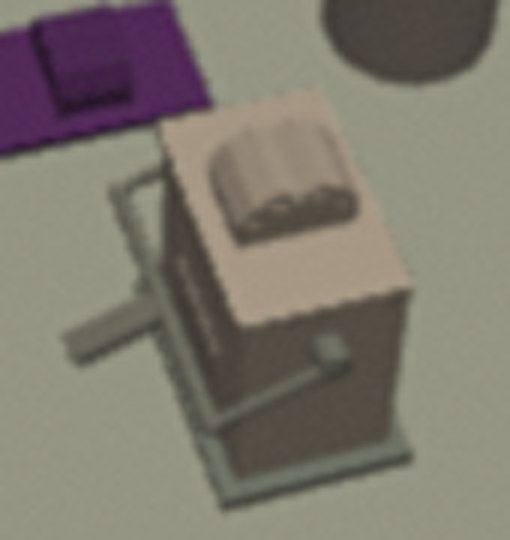

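View pics/m_st.png

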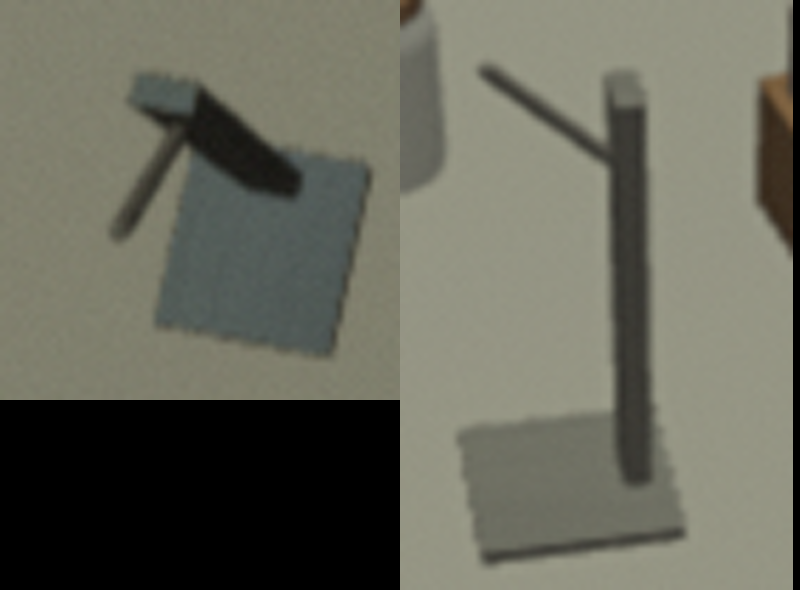

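View pics/m_sc.png

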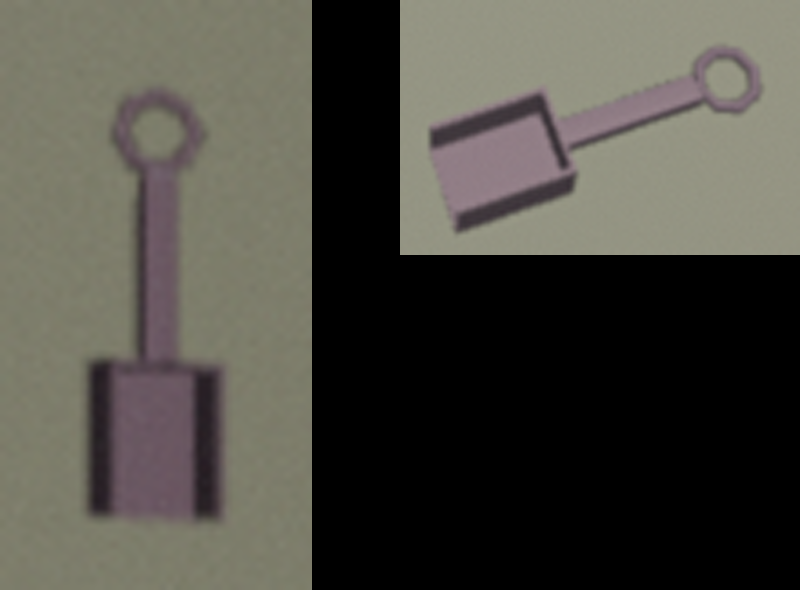

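Run:
```python
from h import *
t=env.capture("top");s=env.capture("side")
P=lambda n,p:print(n,np.round(p,4))
T=lambda x,y,k,o:(x/k+o[0],y/k+o[1])
# lid top corners z=.118
cs=[plane(t,*T(x,y,9,(265,170)),.118) for x,y in[(226,132),(552,150),(525,372),(208,352)]]
for c in cs:P("lid",c)
cen=np.mean(cs,0);P("lidc",cen)
v=(cs[0]-cs[1])+(cs[3]-cs[2]);print("yaw from y edge",np.degrees(np.arctan2(-v[0],v[1])),np.linalg.norm(v)/2)
v=(cs[0]-cs[3])+(cs[1]-cs[2]);print("yaw x edge",np.degrees(np.arctan2(v[1],v[0])),np.linalg.norm(v)/2)
# saddle ridge check in both: triangulate lid corners in side: s_can x6 offset 260,195
for (a,b),(c_,d) in zip([(226,132),(552,150),(525,372),(208,352)],[(318,90),(412,288),(240,325),(160,122)]):
    P("tri lid",np.r_[tri(ray(t,*T(a,b,9,(265,170))),ray(s,*T(c_,d,6,(260,195))))])if 0 else print("tri",tri(ray(t,*T(a,b,9,(265,170))),ray(s,*T(c_,d,6,(260,195)))))
print("tabend",tri(ray(t,*T(350,540,9,(265,170))),ray(s,*T(75,350,6,(260,195)))))
print("tabroot",tri(ray(t,*T(360,435,9,(265,170))),ray(s,*T(150,308,6,(260,195)))))
print("pegtip",tri(ray(t,*T(119,234,5.714,(150,165))),ray(s,*T(86,70,5.62,(225,85)))))
print("pegroot",tri(ray(t,*T(183,128,5.714,(150,165))),ray(s,*T(213,158,5.62,(225,85)))))
f=[plane(t,*T(x,y,5.714,(150,165)),.01) for x,y in[(203,147),(370,165),(330,355),(156,325)]]
for q in f:P("foot",q)
P("footc",np.mean(f,0))
v=(f[0]-f[1])+(f[3]-f[2]);print("yaw",np.degrees(np.arctan2(-v[0],v[1])))
v=(f[0]-f[3])+(f[1]-f[2]);print("yaw",np.degrees(np.arctan2(v[1],v[0])))
P("eye plane",plane(t,*T(158,132,6.94,(380,190)),.02))
print("eye",tri(ray(t,*T(158,132,6.94,(380,190))),ray(s,*T(328,79,3.636,(265,345)))))
P("hnd root",plane(t,*T(161,365,6.94,(380,190)),.026))
P("bowl back",(plane(t,*T(92,362,6.94,(380,190)),.036)+plane(t,*T(222,370,6.94,(380,190)),.036))/2)
P("bowl front",(plane(t,*T(88,515,6.94,(380,190)),.036)+plane(t,*T(219,519,6.94,(380,190)),.036))/2)
for n,u,v,z in[("disp",354,148,.17),("tub",252,153,.1),("tumbler",419,171,.1),("brush",366,193,.027),("coaster",253,263,.008),("dustpan",140,255,.02),("pur",248,208,.02),("yel",197,281,.02)]:P(n,plane(t,u,v,z))
```

```text
lid [0.6606 0.003  0.118 ]
lid [ 0.6544 -0.1022  0.118 ]
lid [ 0.5823 -0.0921  0.118 ]
lid [0.589  0.0093 0.118 ]
lidc [ 0.6216 -0.0455  0.118 ]
yaw from y edge -3.5700084892088535 0.10349179706476969
yaw x edge -6.543490903171009 0.0723547220412817
tri (array([0.66165961, 0.00274265, 0.11526168]), np.float64(0.001059240472025077))
tri (array([ 0.65488971, -0.10268383,  0.11375111]), np.float64(0.0007252109077865007))
tri (array([ 0.58444931, -0.09322537,  0.11182183]), np.float64(0.0029018183921425255))
tri (array([0.59149248, 0.00868049, 0.11759919]), np.float64(0.004988903367030217))
tabend (array([ 0.53556032, -0.04078405,  0.05195617]), np.float64(0.0042297258712791375))
tabroot (array([ 0.56847129, -0.04316584,  0.06781975]), np.float64(0.002220042817851004))
pegtip (array([0.57978364, 0.30439024, 0.27061607]), np.float64(0.0034872423895469626))
pegroot (array([0.63659166, 0.29206298, 0.2148814 ]), np.float64(0.0029732593245498434))
foot [0.6628 0.3319 0.01  ]
foot [0.6524 0.2387 0.01  ]
foot [0.5465 0.2587 0.01  ]
foot [0.5633 0.3548 0.01  ]
footc [0.6062 0.296  0.01  ]
yaw -8.187162154646222
yaw -11.776859381164117
eye plane [ 0.6009 -0.3545  0.02  ]
eye (array([ 0.60229614, -0.35510319,  0.01964296]), np.float64(0.002789060259899528))
hnd root [ 0.4955 -0.3487  0.026 ]
bowl back [ 0.4947 -0.3436  0.036 ]
bowl front [ 0.4289 -0.3388  0.036 ]
disp [ 0.7548 -0.1752  0.17  ]
tub [0.7606 0.1154 0.1   ]
tumbler [ 0.7045 -0.3814  0.1   ]
brush [ 0.6511 -0.2389  0.027 ]
coaster [0.4345 0.116  0.008 ]
dustpan [0.4602 0.4637 0.02  ]
pur [0.6055 0.132  0.02  ]
yel [0.3809 0.2861 0.02  ]
```

Measurements fit the given sizes: lid 103 x 72 mm, peg root at z 0.215, peg tip 80 mm away at 45 degrees, eye at z 0.020. The scoop comes first. I'll start with a small turn to learn the wrist sense.

Call:
drive_tool:
  moves:
    - {"gripper": 50,"dp": [40,25,0],"angular": [0,0,-10]}
    - {"gripper": 50,"dp": [40,25,0],"angular": [0,0,-10]}
  force: 60

```text
clock: 0.6
ee_pos: [0.2288, -0.531, 0.2312]
tool_rot: [1.539, 1.571, -0.138]
contact_force: [0.3, -0.0, -0.4]
grip_width: 0.608
```

```bash
python3 -c "
from cell import env
s=env.sense();print(s['clock'],s['q'],s['ee_pos'],s['tool_rot'],s['contact_force'])"
```

```text
0.6 [-1.16403206e+00  2.72298163e-01 -1.02640463e-01  1.19574973e+00
  1.78190147e-04  2.08422175e+00] [ 0.22882181 -0.53101931  0.23121468] [ 1.53946623  1.57058798 -0.13799124] [ 0.26658435 -0.01561925 -0.40305168]
```

Call:
drive_tool:
  moves:
    - {"dp": [17,10,0],"angular": [0,0,10]}
    - {"dp": [17,10,0],"angular": [0,0,10]}
    - {"dp": [17,10,0],"angular": [0,0,10]}
    - {"dp": [17,10,0],"angular": [0,0,10]}
    - {"dp": [17,10,0],"angular": [0,0,10]}
    - {"dp": [17,10,0],"angular": [0,0,10]}
    - {"dp": [17,10,0],"angular": [0,0,10]}
    - {"dp": [17,10,0],"angular": [0,0,10]}

```text
$.moves[0]: bad value
```

Call:
drive_tool:
  moves:
    - {"dp": [17,10,0],"angular": [0,0,10]}
    - {"dp": [17,10,0],"angular": [0,0,10]}
    - {"dp": [17,10,0],"angular": [0,0,10]}
    - {"dp": [17,10,0],"angular": [0,0,10]}
    - {"dp": [17,10,0],"angular": [0,0,10]}
    - {"dp": [17,10,0],"angular": [0,0,10]}
    - {"dp": [17,10,0],"angular": [0,0,10]}
    - {"dp": [17,10,0],"angular": [0,0,10]}

```text
$.moves[0]: bad value
```

Call:
drive_tool:
  moves:
    - {"dp": [17,0,-15],"angular": [0,0,10]}
    - {"dp": [14,0,-15],"angular": [0,0,10]}
    - {"dp": [0,0,0]}

```text
$.moves[0]: bad value
```

Run:
```python
from h import *
s=env.sense();c=env.capture("wrist");print(s['clock'],s['q'],s['ee_pos'],s['tool_rot'])
M=wristM(c,s);np.save("/tmp/M.npy",M);print(M)
cv2.imwrite("pics/w1.png",c["img"][:,:,::-1])
for p in[(.6015,-.355,.02),(.532,-.35,.026)]:print(proj(c,p,M))
```

```text
0.6 [-1.16403206e+00  2.72298163e-01 -1.02640463e-01  1.19574973e+00
  1.78190147e-04  2.08422175e+00] [ 0.22882181 -0.53101931  0.23121468] [ 1.53946623  1.57058798 -0.13799124]
[[-1.06258963e-01 -9.43620930e-01 -3.13510086e-01  3.08555086e-01]
 [-9.94338127e-01  1.01108365e-01  3.26923091e-02 -5.39214113e-01]
 [ 8.49345238e-04  3.15208883e-01 -9.49021938e-01  3.74400854e-01]
 [ 0.00000000e+00  0.00000000e+00  0.00000000e+00  1.00000000e+00]]
[ -16.91581178 -302.35562562]
[   4.34081429 -182.76829837]
```

View pics/w1.png

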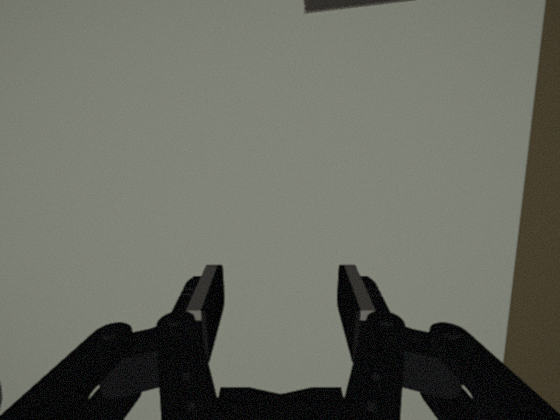

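The rows need all three fields, so I'll resend. The view only showed empty shelf with the open fingers at (205,300) and (355,300).

Call:
drive_tool:
  moves:
    - {"gripper": 50,"dp": [17,10,0],"angular": [0,0,10]}
    - {"gripper": 50,"dp": [17,10,0],"angular": [0,0,10]}
    - {"gripper": 50,"dp": [17,10,0],"angular": [0,0,10]}
    - {"gripper": 50,"dp": [17,10,0],"angular": [0,0,10]}
    - {"gripper": 50,"dp": [17,10,0],"angular": [0,0,10]}
    - {"gripper": 50,"dp": [17,10,0],"angular": [0,0,10]}
    - {"gripper": 50,"dp": [17,10,0],"angular": [0,0,10]}
    - {"gripper": 50,"dp": [17,10,0],"angular": [0,0,10]}

```text
clock: 1.65
ee_pos: [0.3648, -0.4511, 0.2313]
tool_rot: [-1.124, 1.571, -1.391]
contact_force: [-0.8, 0.8, -0.1]
grip_width: 0.582
```

Call:
drive_tool:
  moves:
    - {"gripper": 50,"dp": [17,10,0],"angular": [0,0,10]}
    - {"gripper": 50,"dp": [17,10,0],"angular": [0,0,10]}
    - {"gripper": 50,"dp": [17,10,0],"angular": [0,0,10]}
    - {"gripper": 50,"dp": [17,10,0],"angular": [0,0,10]}
    - {"gripper": 50,"dp": [17,10,0],"angular": [0,0,10]}
    - {"gripper": 50,"dp": [17,10,0],"angular": [0,0,10]}
    - {"gripper": 50,"dp": [17,10,0],"angular": [0,0,10]}
    - {"gripper": 50,"dp": [17,10,0],"angular": [0,0,10]}

```text
clock: 2.65
ee_pos: [0.5008, -0.3711, 0.2312]
tool_rot: [1.996, 1.571, 3.125]
contact_force: [-0.3, -0.8, 0.2]
grip_width: 0.584
```

Call:
drive_tool:
  moves:
    - {"gripper": 50,"dp": [17,10,-15],"angular": [0,0,10]}
    - {"gripper": 50,"dp": [14,10,-15],"angular": [0,0,10]}
    - {"gripper": 50,"dp": [0,0,0],"angular": [0,0,0]}

```text
clock: 3.02
ee_pos: [0.5312, -0.3504, 0.1999]
tool_rot: [1.092, 1.568, 2.564]
contact_force: [-0.1, -0.9, -1.3]
grip_width: 0.589
```

Run:
```python
from h import *
s=env.sense();c=env.capture("wrist");print(s['clock'],s['q'],s['ee_pos'],s['tool_rot'])
M=wristM(c,s)
i=c["img"].copy()
for p in[(.6015,-.355,.02),(.532,-.35,.026)]:
    q=proj(c,p,M);print(q);cv2.circle(i,tuple(int(x) for x in q),2,(255,0,0),-1)
cv2.imwrite("pics/w2.png",i[:,:,::-1])
```

```text
3.025 [-5.83098067e-01  3.97231701e-01 -4.46882524e-04  1.17569934e+00
 -1.44147129e-05 -4.84116320e-01] [ 0.53115229 -0.35035662  0.19989044] [1.09226358 1.56821469 2.56407818]
[282.2372001  251.49335901]
[280.41332781 186.92242495]
```

View pics/w2.png

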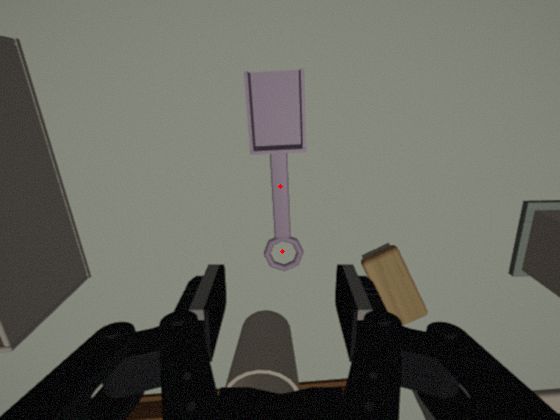

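The wrist view shows the scoop's eye at (283,252) and handle at (280,187), exactly on my projected points and clear of brush and tumbler. Descending and grasping.

Call:
drive_tool:
  moves:
    - {"gripper": 50,"dp": [1,0,-50],"angular": [0,0,0]}
    - {"gripper": 50,"dp": [0,0,-50],"angular": [0,0,0]}
    - {"gripper": 50,"dp": [0,0,-50],"angular": [0,0,0]}
    - {"gripper": 50,"dp": [0,0,-30],"angular": [0,0,0]}
    - {"gripper": 50,"dp": [0,0,-14],"angular": [0,0,0]}
    - {"gripper": 0,"dp": [0,0,0],"angular": [0,0,0]}
    - {"gripper": 0,"dp": [0,0,0],"angular": [0,0,0]}
    - {"gripper": 0,"dp": [0,0,0],"angular": [0,0,0]}
  force: 70

```text
clock: 4.08
ee_pos: [0.5335, -0.3524, 0.0092]
tool_rot: [-2.133, 1.568, -0.662]
contact_force: [0.6, -0.6, 2.2]
grip_width: 0.167
```

Call:
drive_tool:
  moves:
    - {"gripper": 0,"dp": [0,0,0],"angular": [0,0,0]}
    - {"gripper": 0,"dp": [0,0,15],"angular": [0,0,0]}
    - {"gripper": 0,"dp": [0,0,30],"angular": [0,0,0]}
    - {"gripper": 0,"dp": [0,0,50],"angular": [0,0,0]}
    - {"gripper": 0,"dp": [0,0,60],"angular": [0,0,0]}
    - {"gripper": 0,"dp": [0,0,60],"angular": [0,0,0]}
    - {"gripper": 0,"dp": [0,0,0],"angular": [0,0,0]}

```text
clock: 4.95
ee_pos: [0.535, -0.353, 0.2293]
tool_rot: [-2.04, 1.56, -0.568]
contact_force: [0.3, 0.2, -1.3]
grip_width: 0.169
```

Run:
```python
from h import *
s=env.sense();c=env.capture("wrist");print(s['clock'],s['q'],s['ee_pos'],s['tool_rot'])
cv2.imwrite("pics/w3.png",c["img"][:,:,::-1])
c=env.capture("side");cv2.imwrite("pics/s3.png",c["img"][:,:,::-1])
```

```text
4.95 [-5.83290567e-01  3.83391675e-01  4.64709240e-02  1.22354842e+00
  1.57789108e-04 -4.84126444e-01] [ 0.53496986 -0.35295424  0.22930382] [-2.03964545  1.56046797 -0.56801244]
```

View pics/w3.png

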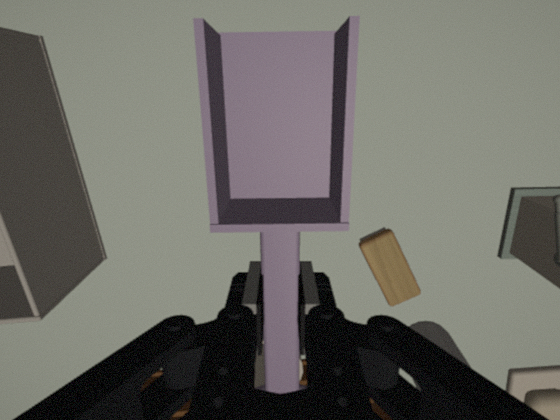

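View pics/s3.png

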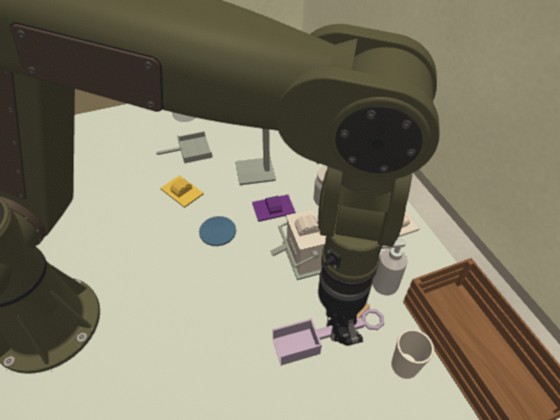

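Held level at both pads: wrist view shows the handle between the pads at (280,300), side view shows the eye at (372,318). Now I raise it, carry it across and tilt 45 degrees.

Call:
drive_tool:
  moves:
    - {"gripper": 0,"dp": [0,30,30],"angular": [0,0,0]}
    - {"gripper": 0,"dp": [-5,50,30],"angular": [0,0,0]}
    - {"gripper": 0,"dp": [-5,55,30],"angular": [0,0,0]}
    - {"gripper": 0,"dp": [-5,55,0],"angular": [0,0,-5]}
    - {"gripper": 0,"dp": [-5,55,0],"angular": [0,0,0]}
    - {"gripper": 0,"dp": [-5,55,0],"angular": [-1.7,-8.8,0]}
    - {"gripper": 0,"dp": [-5,55,0],"angular": [-1.7,-8.8,0]}
    - {"gripper": 0,"dp": [0,55,0],"angular": [-1.7,-8.8,0]}

```text
clock: 6.05
ee_pos: [0.5009, 0.0594, 0.3105]
tool_rot: [-1.573, 1.099, -0.19]
contact_force: [0.6, 0.9, -0.1]
grip_width: 0.163
```

Call:
drive_tool:
  moves:
    - {"gripper": 0,"dp": [0,55,0],"angular": [-1.7,-8.8,0]}
    - {"gripper": 0,"dp": [0,55,0],"angular": [-1.7,-8.8,0]}
    - {"gripper": 0,"dp": [0,55,0],"angular": [0,0,0]}
    - {"gripper": 0,"dp": [0,53,0],"angular": [0,0,0]}
    - {"gripper": 0,"dp": [0,25,0],"angular": [0,0,0]}
    - {"gripper": 0,"dp": [0,0,0],"angular": [0,0,0]}

```text
clock: 6.8
ee_pos: [0.5014, 0.3014, 0.3094]
tool_rot: [-1.581, 0.794, -0.193]
contact_force: [-0.9, -0.4, -1.4]
grip_width: 0.165
```

Run:
```python
from h import *
from scipy.spatial.transform import Rotation as R
s=env.sense();print(s['clock'],s['q'],s['ee_pos']);print(R.from_euler('xyz',s["tool_rot"]).as_matrix().round(3))
c=env.capture("top");cv2.imwrite("pics/t4.png",c["img"][:,:,::-1])
c=env.capture("side");cv2.imwrite("pics/s4.png",c["img"][:,:,::-1])
```

```text
6.8 [ 0.90126111 -0.07546422 -0.55748744  0.66484292 -0.67235539  0.93308183] [0.50142738 0.30143927 0.30935862]
[[ 0.688 -0.702  0.184]
 [-0.134  0.126  0.983]
 [-0.713 -0.701 -0.007]]
```

View pics/t4.png

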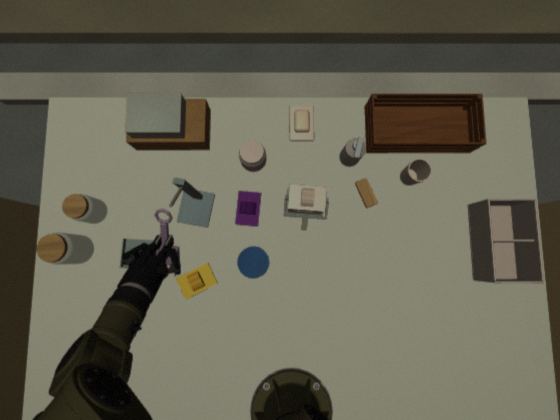

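View pics/s4.png

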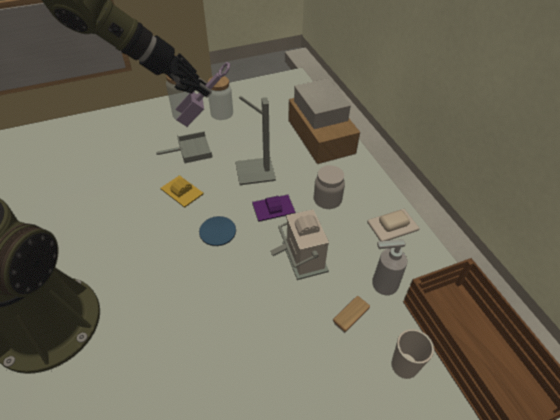

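Run:
```python
import cv2,numpy as np
a=cv2.imread("pics/t4.png")[165:265,130:210];b=cv2.imread("pics/s4.png")[50:150,150:270]
f=lambda i,k:cv2.resize(i,None,fx=k,fy=k,interpolation=cv2.INTER_CUBIC)
A=f(a,4);B=f(b,4);cv2.imwrite("pics/m4.png",np.hstack([A,B]))
```

```text
(no output)
```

View pics/m4.png

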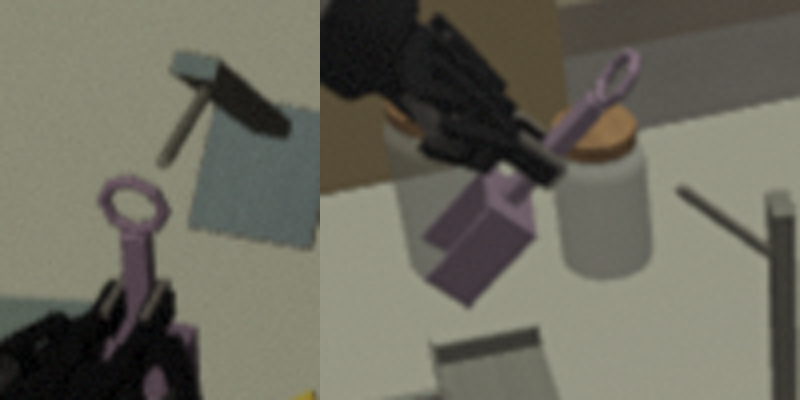

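Run:
```python
from h import *
t=env.capture("top");s=env.capture("side")
e,g=tri(ray(t,163.5,216.2),ray(s,224.75,68.2));print("eye",e,g)
h,g=tri(ray(t,130+138/4,165+262/4),ray(s,150+252/4,50+133/4));print("h",h,g)
st=env.sense();print(e-st["ee_pos"],st["ee_pos"])
print("pegtip px",proj(t,(.5798,.3044,.2706)),proj(s,(.5798,.3044,.2706)))
R0=np.array([.635,.2918,.215]);d=np.array([-.694,.135,.707])
for tt in(115,95,40):print(tt,(R0+d*tt/1000-e)*1000)
```

```text
eye [0.54327732 0.29244685 0.36926671] 0.0031955042690239317
h [0.5134592  0.30062892 0.33030511] 0.0009768021695595746
[ 0.0411733  -0.00627553  0.05818878] [0.50210402 0.29872238 0.31107793]
pegtip px [170.99233165 205.26099361] [239.64091384  97.55289515]
115 [ 11.91267719  14.87814993 -72.96170624]
95 [ 25.79267719  12.17814993 -87.10170624]
40 [  63.96267719    4.75314993 -125.98670624]
```

Call:
drive_tool:
  moves:
    - {"gripper": 0,"dp": [10,7,-40],"angular": [0,0,0]}
    - {"gripper": 0,"dp": [9,6.5,-40],"angular": [0,0,0]}
    - {"gripper": 0,"dp": [0,0,0],"angular": [0,0,0]}
    - {"gripper": 0,"dp": [0,0,0],"angular": [0,0,0]}

```text
clock: 7.5
ee_pos: [0.5219, 0.3132, 0.2334]
tool_rot: [-1.575, 0.79, -0.192]
contact_force: [0.4, -0.2, -0.9]
grip_width: 0.17
```

Run:
```python
from h import *
st=env.sense();print(st['ee_pos'])
t=env.capture("top");s=env.capture("side")
a=t["img"][165:265,130:210];b=s["img"][50:150,180:300]
f=lambda i,k:cv2.resize(i,None,fx=k,fy=k,interpolation=cv2.INTER_CUBIC)
cv2.imwrite("pics/m5.png",np.hstack([f(a,4),f(b,4)])[:,:,::-1])
```

```text
[0.52187399 0.31316785 0.23341237]
```

View pics/m5.png

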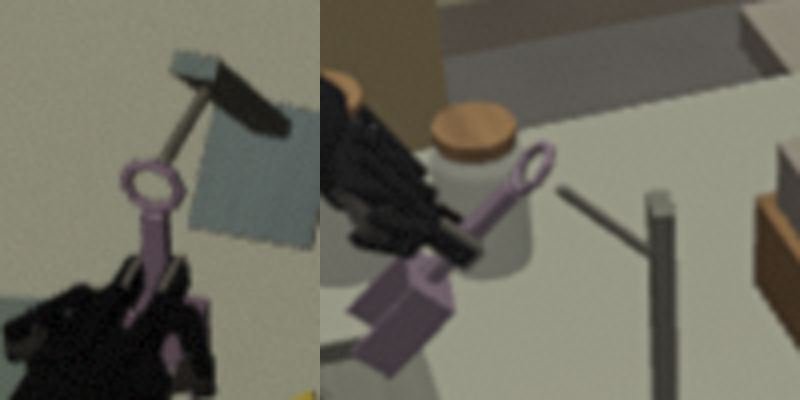

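The eye is just in front of the peg tip: top (153,185) in the crop, side (535,167), with the tip at (562,190).

Run:
```python
from h import *
t=env.capture("top");s=env.capture("side");st=env.sense();print(st['ee_pos'])
e,g=tri(ray(t,168.25,211.25),ray(s,233.75,91.75));print("eye",e,g,e-st['ee_pos'])
tip=tri(ray(t,130+163/4,165+164/4),ray(s,180+(563-320)/4,50+190/4));print("tip",tip)
R0=np.array([.635,.2918,.215]);d=np.array([-.694,.135,.707])
q=(e-R0);print("t",q@d,"perp",q-d*(q@d))
```

```text
[0.52201393 0.31437618 0.23412244]
eye [0.56378861 0.30436429 0.29166524] 0.0030858090535115885 [ 0.04177469 -0.01001189  0.05754281]
tip (array([0.58036274, 0.30457712, 0.27011699]), np.float64(0.0047720045199115884))
t 0.10531920923343142 perp [ 0.00188015 -0.0016538   0.00220456]
```

Call:
drive_tool:
  moves:
    - {"gripper": 0,"dp": [-2,1.5,-2],"angular": [0,0,0]}
    - {"gripper": 0,"dp": [10,-2,-10],"angular": [0,0,0]}
    - {"gripper": 0,"dp": [12,-2.3,-12],"angular": [0,0,0]}
    - {"gripper": 0,"dp": [12,-2.3,-12],"angular": [0,0,0]}
    - {"gripper": 0,"dp": [12,-2.3,-12],"angular": [0,0,0]}
    - {"gripper": 0,"dp": [0,0,0],"angular": [0,0,0]}
    - {"gripper": 0,"dp": [0,0,0],"angular": [0,0,0]}

```text
clock: 8.57
ee_pos: [0.5653, 0.3067, 0.1844]
tool_rot: [-1.576, 0.791, -0.191]
contact_force: [-1.0, -0.9, -0.8]
grip_width: 0.166
```

```bash
cat > look.py <<'E'
from h import *
import sys
st=env.sense();print(st['clock'],st['ee_pos'],st['contact_force'],st['grip_width'],st['q'])
t=env.capture("top");s=env.capture("side")
a=t["img"][165:265,130:210];b=s["img"][50:150,180:300]
f=lambda i,k:cv2.resize(i,None,fx=k,fy=k,interpolation=cv2.INTER_CUBIC)
cv2.imwrite(f"pics/{sys.argv[1]}.png",np.hstack([f(a,4),f(b,4)])[:,:,::-1])
E
python3 look.py m6
```

```text
8.575 [0.56526533 0.30667238 0.18444073] [-0.95755495 -0.87582993 -0.8141925 ] 0.1659956245924129 [ 0.8056945   0.1206477  -0.68218467  0.27544265 -0.63142221  0.82818799]
```

View pics/m6.png

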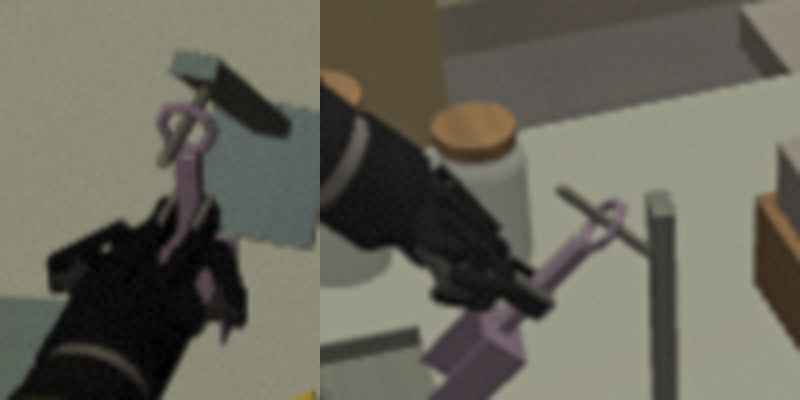

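The eye is threaded: in both views the peg passes through the ring, about 40 mm up the peg. I turn it steeper about the eye and lower it until it bears on the peg.

Call:
drive_tool:
  moves:
    - {"gripper": 0,"dp": [9,-1.8,-4],"angular": [-1.6,-8.2,0]}
    - {"gripper": 0,"dp": [9,-1.8,-4],"angular": [-1.6,-8.2,0]}
    - {"gripper": 0,"dp": [9,-1.8,-4],"angular": [-1.6,-8.2,0]}
    - {"gripper": 0,"dp": [0,0,0],"angular": [0,0,0]}
    - {"gripper": 0,"dp": [0,0,-3],"angular": [0,0,0]}
    - {"gripper": 0,"dp": [0,0,-3],"angular": [0,0,0]}
    - {"gripper": 0,"dp": [0,0,0],"angular": [0,0,0]}

```text
clock: 9.55
ee_pos: [0.5922, 0.3042, 0.167]
tool_rot: [-1.575, 0.401, -0.188]
contact_force: [-0.2, 0.7, -0.5]
grip_width: 0.162
```

```bash
python3 look.py m7
```

```text
9.55 [0.5922115  0.3042057  0.16700503] [-0.18568283  0.701105   -0.46927459] 0.16174517035980981 [ 0.88922617  0.30669091 -0.9494545  -0.52537425 -0.94528495  0.62373525]
```

View pics/m7.png

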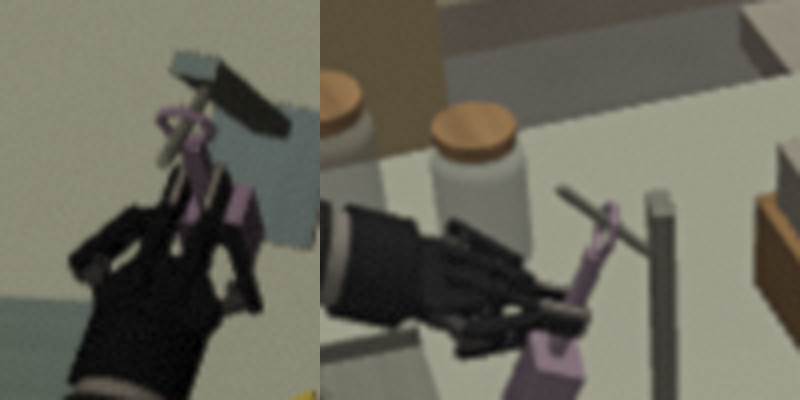

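Call:
drive_tool:
  moves:
    - {"gripper": 0,"dp": [0,0,-3],"angular": [0,0,0]}
    - {"gripper": 0,"dp": [0,0,0],"angular": [0,0,0]}

```text
clock: 9.9
ee_pos: [0.5927, 0.304, 0.1647]
tool_rot: [-1.574, 0.399, -0.189]
contact_force: [5.1, -1.9, 2.4]
grip_width: 0.166
```

Call:
drive_tool:
  moves:
    - {"gripper": 40,"dp": [0,0,0],"angular": [0,0,0]}
    - {"gripper": 40,"dp": [0,0,0],"angular": [0,0,0]}
    - {"gripper": 40,"dp": [0,0,0],"angular": [0,0,0]}
    - {"gripper": 40,"dp": [0,0,0],"angular": [0,0,0]}

```text
clock: 10.4
ee_pos: [0.5915, 0.3039, 0.1627]
tool_rot: [-1.577, 0.402, -0.188]
contact_force: [-0.6, -0.0, -0.3]
grip_width: 0.471
```

```bash
python3 look.py m8
```

```text
10.4 [0.59151896 0.30387388 0.16266607] [-0.5652427  -0.02760886 -0.31034629] 0.47060112367045354 [ 0.88981269  0.31569185 -0.95302639 -0.53656619 -0.94543036  0.62324041]
```

View pics/m8.png

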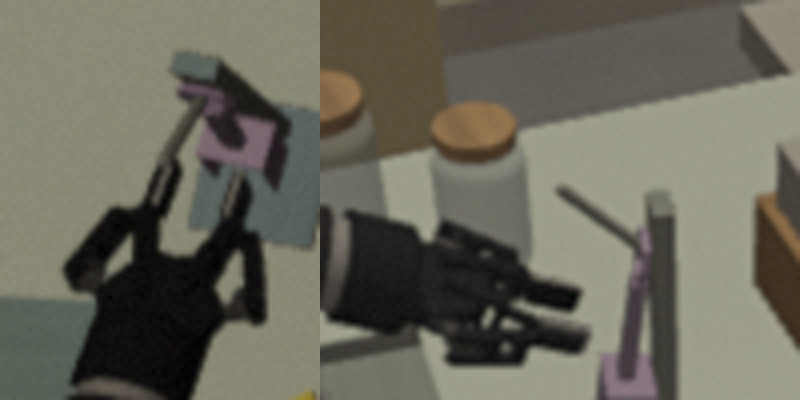

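The scoop hangs at the peg root against the post: side crop shows ring at (645,240), bowl below at (625,375), and the fingers are free. Now I back away, tilt back and go in front of the canister.

Call:
drive_tool:
  moves:
    - {"gripper": 40,"dp": [-35,6,14],"angular": [0,0,0]}
    - {"gripper": 40,"dp": [-35,6,16],"angular": [0,0,0]}
    - {"gripper": 40,"dp": [-35,0,25],"angular": [1.8,10,0]}
    - {"gripper": 40,"dp": [-10,-20,30],"angular": [1.8,10,0]}
    - {"gripper": 40,"dp": [0,-50,20],"angular": [1.8,10,0]}
    - {"gripper": 40,"dp": [0,-55,0],"angular": [1.8,10,0]}
    - {"gripper": 40,"dp": [0,-55,0],"angular": [0,0,6]}
    - {"gripper": 40,"dp": [0,-55,-20],"angular": [0,0,0]}

```text
clock: 11.5
ee_pos: [0.4999, 0.0881, 0.2321]
tool_rot: [-1.577, 0.999, -0.076]
contact_force: [0.7, -1.4, -0.4]
grip_width: 0.468
```

Call:
drive_tool:
  moves:
    - {"gripper": 40,"dp": [0,-50,-20],"angular": [0,0,0]}
    - {"gripper": 40,"dp": [0,-50,-20],"angular": [0,0,0]}
    - {"gripper": 40,"dp": [0,-20,-20],"angular": [0,0,0]}
    - {"gripper": 40,"dp": [0,0,0],"angular": [0,0,0]}
    - {"gripper": 40,"dp": [0,0,0],"angular": [0,0,0]}

```text
clock: 12.12
ee_pos: [0.4988, -0.0297, 0.17]
tool_rot: [-1.58, 1.004, -0.078]
contact_force: [-1.2, 0.5, -0.1]
grip_width: 0.469
```

```bash
python3 - <<'E'
from h import *
from scipy.spatial.transform import Rotation as R
s=env.sense();c=env.capture("wrist");print(s['clock'],s['q'],s['ee_pos'],s['contact_force']);print(R.from_euler('xyz',s["tool_rot"]).as_matrix().round(3))
M=wristM(c,s);i=c["img"].copy()
for p in[(.5437,-.0387,.0542),(.6216,-.0455,.118)]:
    q=proj(c,p,M);print(q);cv2.circle(i,tuple(int(x) for x in q),2,(255,0,0),-1)
cv2.imwrite("pics/w9.png",i[:,:,::-1]);np.save("/tmp/M9.npy",M)
E
python3 look.py m9
```

```text
12.125 [-0.04926238 -0.26228218 -0.96204792  0.30465883 -0.01529618  0.01515299] [ 0.49884881 -0.02966183  0.17003028] [-1.21779836  0.53100079 -0.0899595 ]
[[ 0.535 -0.842  0.07 ]
 [-0.042  0.057  0.998]
 [-0.844 -0.537 -0.005]]
[273.13596312 171.9120113 ]
[271.62163242 292.41825456]
12.175 [ 0.49921773 -0.02930068  0.17043621] [ 0.92464803 -0.07868177  0.67247631] 0.46274997900716075 [-0.04848157 -0.2624567  -0.9615933   0.30453921 -0.01533114  0.01497308]
```

View pics/w9.png

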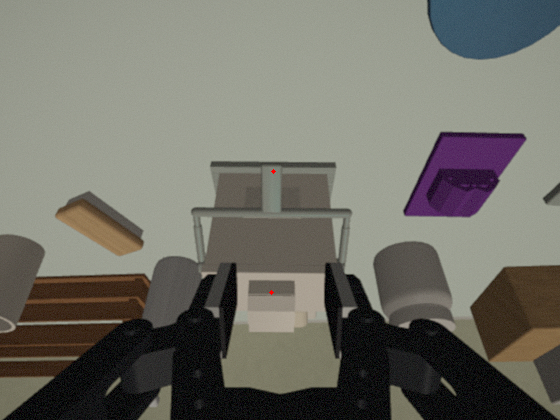

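View pics/m9.png

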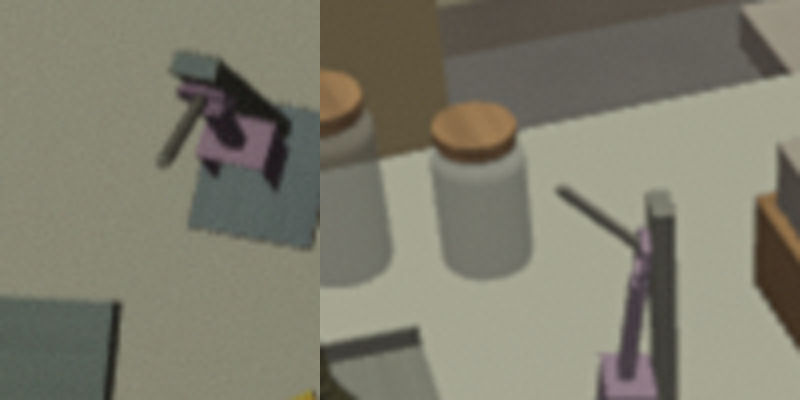

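Wrist view: tab from its end (272,165) to the crossbar (272,212), level with the jaws. The white lid is behind it and the purple look-alike is away to the right at (465,175). Side view: the scoop still hangs on the peg. Next I solve the bail angle from those pixels.

Run:
```python
from h import *
c=env.capture("wrist");M=np.load("/tmp/M9.npy")
C=np.array([.6216,-.0455,.09]);f=np.array([-.997,.078,0])
for th in np.arange(1.7,2.15,.05):
    P=lambda r,n=0:C+r*(np.sin(th)*f+np.cos(th)*np.array([0,0,1]))
    print(round(th,2),proj(c,P(97),M).round(1),proj(c,P(54),M).round(1),P(86).round(4))
# saddle ridge/lid checks: lid front edge top z=.118
print(proj(c,C+.036*f+[0,0,.028],M),proj(c,C+.0085*f+[0,0,.0566],M))
i=c["img"];crop(i,180,150,370,350,4,"w9c")
```

```text
1.7 [275.9 576.4] [275.9 577.6] [-84.4057   6.6066 -10.9906]
1.75 [275.5 615.3] [275.6 616.7] [-83.7473   6.5551 -15.2392]
1.8 [275.1 659.1] [275.1 660.8] [-82.878    6.4871 -19.4494]
1.85 [274.7 709. ] [274.7 711. ] [-81.8001   6.4027 -23.6108]
1.9 [274.1 766.7] [274.1 769.1] [-80.5161   6.3023 -27.7129]
1.95 [273.5 834.4] [273.5 837.4] [-79.0293   6.186  -31.7456]
2.0 [272.7 915.6] [272.7 919.4] [-77.3434   6.0541 -35.6986]
2.05 [ 271.8 1015.3] [ 271.8 1020.1] [-75.4626   5.9069 -39.5623]
2.1 [ 270.6 1141.2] [ 270.6 1147.6] [-73.3917   5.7449 -43.3268]
[271.08353983 271.28476756] [270.70017254 322.04395416]
```

View pics/w9c.png

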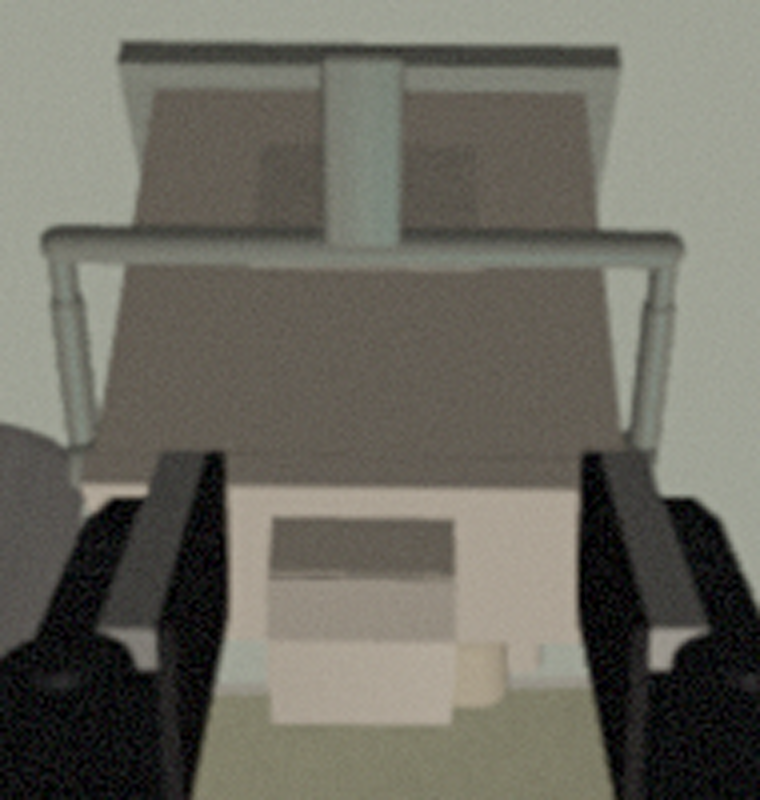

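Run:
```python
from h import *
c=env.capture("wrist");M=np.load("/tmp/M9.npy")
C=np.array([.6216,-.0455,.09]);f=np.array([-.997,.078,0])
for th in np.arange(1.7,2.15,.05):
    P=lambda r,n=0:C+r*(np.sin(th)*f+np.cos(th)*np.array([0,0,1]))
    print(round(th,2),proj(c,P(.097),M).round(1),proj(c,P(.054),M).round(1),P(.086).round(4))
for x,z in[(.026,.028),(.0085,.0566),(0,.052),(-.0085,.0566)]:print(x,proj(c,C+x*f+[0,0,z],M))
```

```text
1.7 [271.3 177.1] [271.8 220.5] [ 0.5366 -0.0388  0.0789]
1.75 [271.5 173. ] [271.9 218.1] [ 0.5372 -0.0389  0.0747]
1.8 [271.6 169.3] [272.  215.9] [ 0.5381 -0.039   0.0705]
1.85 [271.8 166. ] [272.  213.9] [ 0.5392 -0.0391  0.0663]
1.9 [271.9 163. ] [272.1 212. ] [ 0.5405 -0.0392  0.0622]
1.95 [272.1 160.5] [272.2 210.3] [ 0.5419 -0.0393  0.0582]
2.0 [272.2 158.3] [272.3 208.7] [ 0.5436 -0.0394  0.0542]
2.05 [272.4 156.5] [272.3 207.4] [ 0.5455 -0.0395  0.0503]
2.1 [272.5 155.1] [272.4 206.2] [ 0.5476 -0.0397  0.0466]
0.026 [271.24415373 277.59284861]
0.0085 [270.70017254 322.04395416]
0 [270.97668261 320.41533897]
-0.0085 [270.98278055 330.03531698]
```

Call:
drive_tool:
  moves:
    - {"gripper": 40,"dp": [12,-5,-36],"angular": [0.5,7,0]}
    - {"gripper": 40,"dp": [13,-4,-36],"angular": [0,0,0]}
    - {"gripper": 40,"dp": [12,-1,-27],"angular": [0,0,0]}
    - {"gripper": 40,"dp": [13,-0.8,-27],"angular": [0,0,0]}
    - {"gripper": 40,"dp": [0,0,0],"angular": [0,0,0]}
    - {"gripper": 40,"dp": [0,0,0],"angular": [0,0,0]}
  force: 60

```text
clock: 13.12
ee_pos: [0.5486, -0.0406, 0.044]
tool_rot: [-1.582, 1.127, -0.08]
contact_force: [-0.2, -1.2, 0.8]
grip_width: 0.473
```

```bash
cat > lookc.py <<'E'
from h import *
import sys
from scipy.spatial.transform import Rotation as R
st=env.sense();print(st['clock'],st['ee_pos'],st['contact_force'],st['grip_width'],st['q'].round(2))
print("x_t",R.from_euler('xyz',st["tool_rot"]).as_matrix()[:,0].round(3))
w=env.capture("wrist");s=env.capture("side")
b=s["img"][170:290,240:350];a=w["img"]
f=lambda i,k:cv2.resize(i,None,fx=k,fy=k,interpolation=cv2.INTER_CUBIC)
A=f(a,.75);B=f(b,315/120);
o=np.hstack([A,B]);cv2.imwrite(f"pics/{sys.argv[1]}.png",o[:,:,::-1])
E
python3 lookc.py c1
```

```text
13.125 [ 0.54855626 -0.04056342  0.04396858] [-0.2166246  -1.17029145  0.78425721] 0.47271331877020945 [-0.07  0.11 -0.92  0.1  -0.   -0.  ]
x_t [ 0.428 -0.034 -0.903]
```

View pics/c1.png

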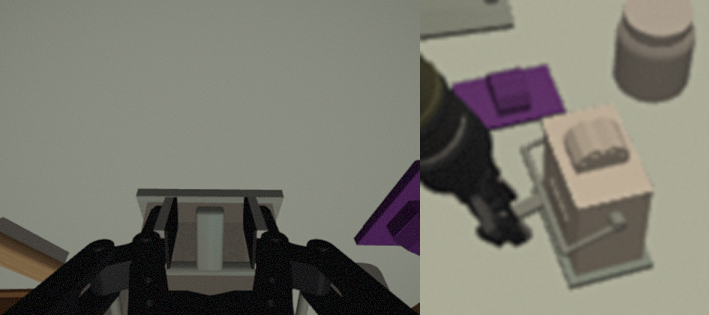

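The tab sits centred between the open pads (tab at column 210, pads at 170 and 250 in the panel). Closing.

Call:
drive_tool:
  moves:
    - {"gripper": 0,"dp": [0,0,0],"angular": [0,0,0]}
    - {"gripper": 0,"dp": [0,0,0],"angular": [0,0,0]}
    - {"gripper": 0,"dp": [0,0,0],"angular": [0,0,0]}
    - {"gripper": 0,"dp": [0,0,0],"angular": [0,0,0]}

```text
clock: 13.72
ee_pos: [0.5489, -0.041, 0.0438]
tool_rot: [-1.582, 1.126, -0.081]
contact_force: [0.0, -0.3, 1.5]
grip_width: 0.169
```

```bash
python3 lookc.py c2
python3 - <<'E'
# waypoints: grasp point arc, relative to theta0
import numpy as np
f=np.array([-.997,.078,0]);
th0=1.92;r=.086
p=lambda th,r=.086:r*(np.sin(th)*f+np.cos(th)*np.array([0,0,1]))
prev=p(th0)
for th in[1.8,1.65,1.5,1.35,1.2,1.05,.9,.75,.6]:
    print(th,((p(th)-prev)*1000).round(1));prev=p(th)
E
```

```text
13.725 [ 0.54887829 -0.04102719  0.04378896] [ 0.04697079 -0.31717047  1.54119249] 0.16862171871302767 [-0.07  0.11 -0.92  0.1  -0.   -0.  ]
x_t [ 0.429 -0.035 -0.903]
1.8 [-2.9  0.2  9.9]
1.65 [-2.   0.2 12.7]
1.5 [-0.1  0.  12.9]
1.35 [ 1.9 -0.1 12.8]
1.2 [ 3.7 -0.3 12.3]
1.05 [ 5.5 -0.4 11.6]
0.9 [ 7.2 -0.6 10.7]
0.75 [ 8.7 -0.7  9.5]
0.6 [10.  -0.8  8.1]
```

View pics/c2.png

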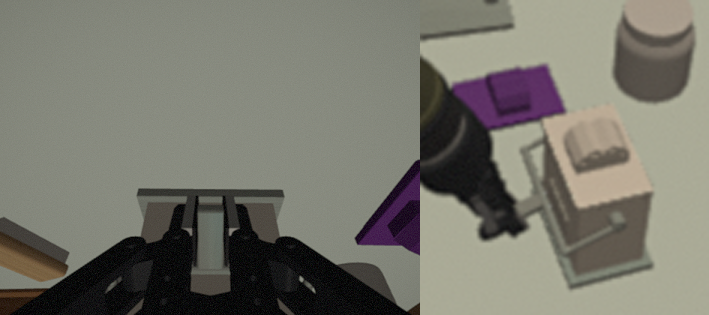

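Gripped, with the opening matching 16 mm. Swinging the first part of the arc and watching the force.

Call:
drive_tool:
  moves:
    - {"gripper": 0,"dp": [-2.9,0.2,9.9],"angular": [0,0,0]}
    - {"gripper": 0,"dp": [-2,0.2,12.7],"angular": [0,0,0]}
    - {"gripper": 0,"dp": [-0.1,0,12.9],"angular": [0,0,0]}
    - {"gripper": 0,"dp": [0,0,0],"angular": [0,0,0]}

```text
clock: 14.32
ee_pos: [0.5429, -0.0405, 0.0791]
tool_rot: [-1.583, 1.128, -0.081]
contact_force: [2.0, -0.5, -5.0]
grip_width: 0.17
```

Call:
drive_tool:
  moves:
    - {"gripper": 0,"dp": [1.9,-0.1,12.8],"angular": [0,0,0]}
    - {"gripper": 0,"dp": [3.7,-0.3,12.3],"angular": [0,0,0]}
    - {"gripper": 0,"dp": [5.5,-0.4,11.6],"angular": [0,0,0]}
    - {"gripper": 0,"dp": [0,0,0],"angular": [0,0,0]}

```text
clock: 14.82
ee_pos: [0.555, -0.0415, 0.1162]
tool_rot: [-1.583, 1.127, -0.081]
contact_force: [-1.1, -1.1, -4.3]
grip_width: 0.168
```

```bash
python3 lookc.py c3
```

```text
14.825 [ 0.55496192 -0.04147019  0.1161651 ] [-1.09331824 -1.06920077 -4.31803845] 0.168160714193964 [-0.07  0.   -0.82  0.31 -0.   -0.  ]
x_t [ 0.428 -0.035 -0.903]
```

View pics/c3.png

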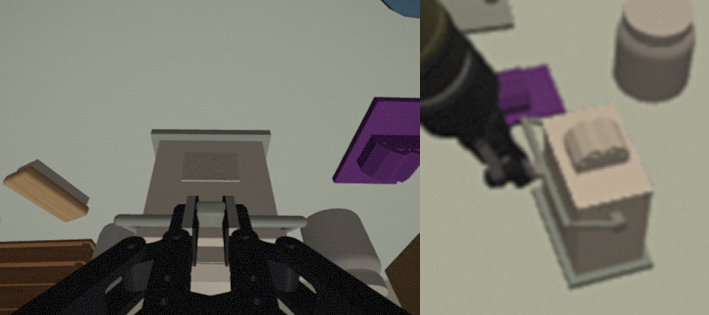

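Call:
drive_tool:
  moves:
    - {"gripper": 0,"dp": [7.2,-0.6,10.7],"angular": [0,0,0]}
    - {"gripper": 0,"dp": [8.7,-0.7,9.5],"angular": [0,0,0]}
    - {"gripper": 0,"dp": [10,-0.8,8.1],"angular": [0,0,0]}
    - {"gripper": 0,"dp": [0,0,0],"angular": [0,0,0]}

```text
clock: 15.42
ee_pos: [0.5824, -0.0435, 0.1455]
tool_rot: [-1.582, 1.125, -0.08]
contact_force: [-2.8, -1.0, -2.6]
grip_width: 0.164
```

```bash
cat > g.py <<'E'
from h import *
from scipy.spatial.transform import Rotation as R
s=env.sense();xt=R.from_euler('xyz',s["tool_rot"]).as_matrix()[:,0]
G=s["ee_pos"]-.019*xt;C=np.array([.6216,-.0455,.09]);f=np.array([-.997,.078,0])
q=G-C;h=q@f;z=q[2];th=np.arctan2(h,z);r=np.hypot(h,z);F=s["contact_force"]
er=(np.sin(th)*f+np.cos(th)*np.array([0,0,1]));et=(-np.cos(th)*f+np.sin(th)*np.array([0,0,1]))
print("th %.3f r %.4f lat %.4f Fr %.1f Ft %.1f t %.2f"%(th,r,q@np.array([.078,.997,0]),F@er,F@et,s["clock"]),F.round(1),"er",er.round(3),"et(fwd)",et.round(3),"xt",xt.round(3))
E
python3 g.py
```

```text
th 0.579 r 0.0868 lat -0.0011 Fr -0.7 Ft -3.7 t 15.43 [-2.8 -1.  -2.6] er [-0.546  0.043  0.837] et(fwd) [ 0.834 -0.065  0.547] xt [ 0.43  -0.035 -0.902]
```

Call:
drive_tool:
  moves:
    - {"gripper": 0,"dp": [-2.2,0.2,3.4],"angular": [0,0,0]}
    - {"gripper": 0,"dp": [-2.2,0.1,3.3],"angular": [0,0,0]}
    - {"gripper": 0,"dp": [0,0,0],"angular": [0,0,0]}

```text
clock: 15.8
ee_pos: [0.5768, -0.0432, 0.151]
tool_rot: [-1.582, 1.126, -0.08]
contact_force: [7.9, -0.4, -14.3]
grip_width: 0.163
```

```bash
python3 g.py
```

```text
th 0.597 r 0.0944 lat -0.0011 Fr -16.3 Ft -1.5 t 15.80 [  7.9  -0.4 -14.3] er [-0.56   0.044  0.827] et(fwd) [ 0.825 -0.065  0.562] xt [ 0.429 -0.034 -0.903]
```

Call:
drive_tool:
  moves:
    - {"gripper": 0,"dp": [9.4,-0.7,5.6],"angular": [0,0,0]}
    - {"gripper": 0,"dp": [10.3,-0.8,4.7],"angular": [0,0,0]}
    - {"gripper": 0,"dp": [10.9,-0.8,3.3],"angular": [0,0,0]}
    - {"gripper": 0,"dp": [0,0,0],"angular": [0,0,0]}

```text
clock: 16.3
ee_pos: [0.6077, -0.0454, 0.1645]
tool_rot: [-1.582, 1.127, -0.08]
contact_force: [-0.4, -0.5, -10.2]
grip_width: 0.151
```

```bash
python3 g.py
```

```text
th 0.236 r 0.0943 lat -0.0009 Fr -9.9 Ft -2.7 t 16.30 [ -0.4  -0.5 -10.2] er [-0.233  0.018  0.972] et(fwd) [ 0.969 -0.076  0.234] xt [ 0.428 -0.034 -0.903]
```

Call:
drive_tool:
  moves:
    - {"gripper": 0,"dp": [-0.7,0,3],"angular": [0,0,0]}
    - {"gripper": 0,"dp": [0,0,0],"angular": [0,0,0]}
  force: 90

```text
clock: 16.55
ee_pos: [0.6056, -0.0452, 0.1669]
tool_rot: [-1.582, 1.128, -0.079]
contact_force: [0.9, 0.7, -15.1]
grip_width: 0.135
```

```bash
python3 g.py; python3 lookc.py c4
```

```text
th 0.251 r 0.0971 lat -0.0010 Fr -14.8 Ft -3.0 t 16.55 [  0.9   0.7 -15.1] er [-0.248  0.019  0.969] et(fwd) [ 0.966 -0.076  0.249] xt [ 0.427 -0.034 -0.903]
16.55 [ 0.60558367 -0.0452269   0.16689073] [  0.88330257   0.74784798 -15.10851861] 0.13474864037683423 [-0.07  0.04 -0.65  0.45 -0.   -0.01]
x_t [ 0.427 -0.034 -0.903]
```

View pics/c4.png

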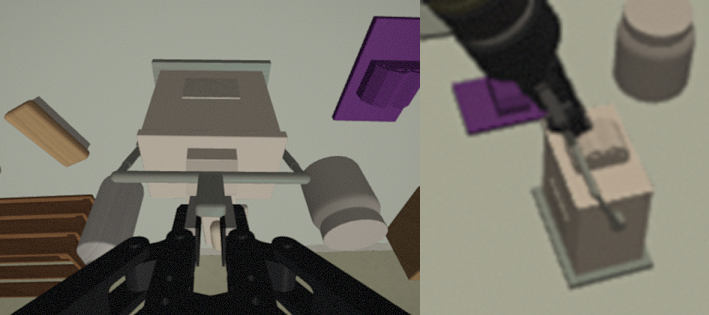

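The grip slipped about 4 mm outward on the tab (force dropped, opening shrank). I relax the spring, regrip deeper and harder.

Call:
drive_tool:
  moves:
    - {"gripper": 0,"dp": [1.7,-0.1,-6.8],"angular": [0,0,0]}
    - {"gripper": 30,"dp": [0,0,0],"angular": [0,0,0]}
    - {"gripper": 30,"dp": [0,0,0],"angular": [0,0,0]}
    - {"gripper": 30,"dp": [1.4,-0.1,-5.5],"angular": [0,0,0]}
    - {"gripper": 30,"dp": [0,0,0],"angular": [0,0,0]}

```text
clock: 17.27
ee_pos: [0.6093, -0.0457, 0.1547]
tool_rot: [-1.583, 1.127, -0.081]
contact_force: [0.3, -0.1, 0.1]
grip_width: 0.35
```

```bash
python3 g.py; python3 lookc.py c5
```

```text
th 0.245 r 0.0844 lat -0.0012 Fr 0.0 Ft 0.3 t 17.27 [ 0.3 -0.1  0.1] er [-0.242  0.019  0.97 ] et(fwd) [ 0.967 -0.076  0.242] xt [ 0.428 -0.035 -0.903]
17.275 [ 0.6092627  -0.04573753  0.15470659] [ 0.327919   -0.06955642  0.11361752] 0.34956321411871316 [-0.07  0.05 -0.66  0.41 -0.   -0.  ]
x_t [ 0.428 -0.035 -0.903]
```

View pics/c5.png

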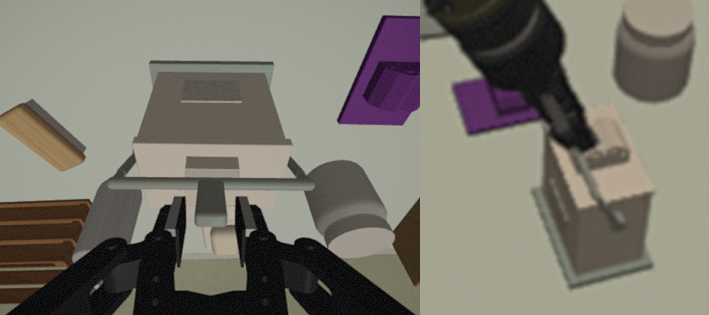

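Run:
```python
from h import *
s=env.sense();c=env.capture("wrist");M=wristM(c,s)
C=np.array([.6216,-.0455,.09]);f=np.array([-.997,.078,0])
for th in np.arange(.1,.75,.1):
    P=lambda r:C+r*(np.sin(th)*f+np.cos(th)*np.array([0,0,1]))
    print(round(th,2),[proj(c,P(r),M).round(0) for r in(.054,.097)])
crop(c["img"],150,200,400,390,3.2,"c5w")
```

```text
0.1 [array([282., 268.]), array([282., 348.])]
0.2 [array([282., 260.]), array([282., 333.])]
0.3 [array([282., 252.]), array([282., 315.])]
0.4 [array([282., 242.]), array([283., 294.])]
0.5 [array([282., 231.]), array([283., 270.])]
0.6 [array([283., 220.]), array([283., 244.])]
0.7 [array([283., 209.]), array([284., 217.])]
```

View pics/c5w.png

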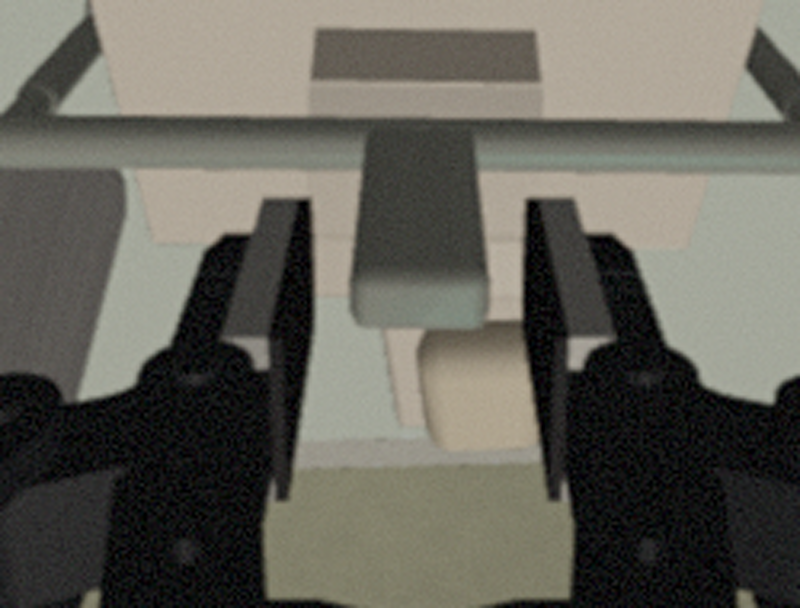

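The pads missed the tab's middle: after release the bail settled at about 0.38 rad (crossbar row 245, tab end row 294). I shift back onto it and grip harder.

Call:
drive_tool:
  moves:
    - {"gripper": 30,"dp": [-10.5,0.8,-3],"angular": [0,0,0]}
    - {"gripper": 30,"dp": [0,0,0],"angular": [0,0,0]}
  force: 110

```text
clock: 17.68
ee_pos: [0.597, -0.0447, 0.151]
tool_rot: [-1.582, 1.129, -0.08]
contact_force: [-0.7, -0.0, -0.4]
grip_width: 0.35
```

```bash
python3 g.py
python3 - <<'E'
from h import *
c=env.capture("wrist");crop(c["img"],150,200,400,390,3.2,"c6w")
E
```

```text
th 0.396 r 0.0847 lat -0.0011 Fr -0.1 Ft -0.7 t 17.68 [-0.7 -0.  -0.4] er [-0.384  0.03   0.923] et(fwd) [ 0.92  -0.072  0.386] xt [ 0.426 -0.034 -0.904]
```

View pics/c6w.png

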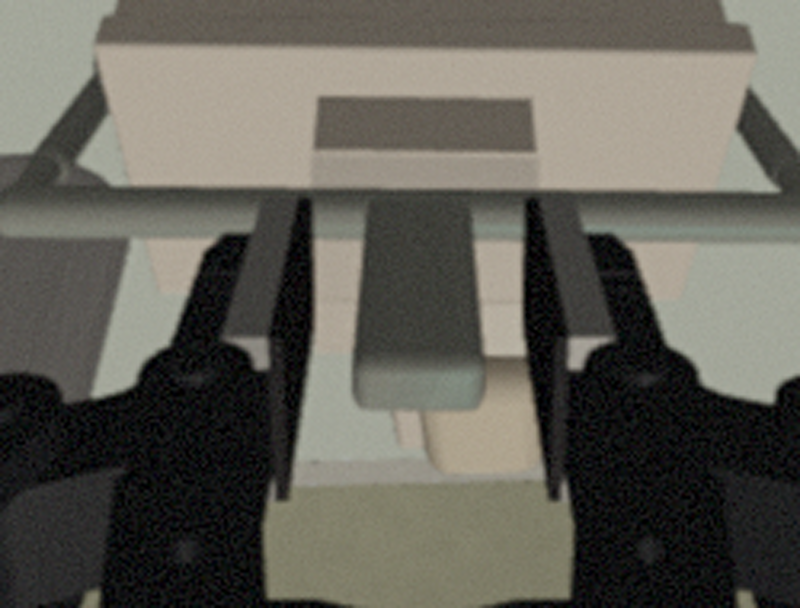

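Call:
drive_tool:
  moves:
    - {"gripper": 0,"dp": [0,0,0],"angular": [0,0,0]}
    - {"gripper": 0,"dp": [0,0,0],"angular": [0,0,0]}
    - {"gripper": 0,"dp": [0,0,0],"angular": [0,0,0]}
    - {"gripper": 0,"dp": [-1.7,0.1,4.1],"angular": [0,0,0]}
    - {"gripper": 0,"dp": [-1.7,0.1,4.1],"angular": [0,0,0]}
    - {"gripper": 0,"dp": [0,0,0],"angular": [0,0,0]}

```text
clock: 18.48
ee_pos: [0.5949, -0.0445, 0.1587]
tool_rot: [-1.582, 1.129, -0.08]
contact_force: [10.7, -0.9, -16.5]
grip_width: 0.164
```

```bash
python3 g.py
python3 - <<'E'
from h import *
c=env.capture("wrist");crop(c["img"],150,200,400,390,3.2,"c7w")
E
```

```text
th 0.385 r 0.0927 lat -0.0011 Fr -19.3 Ft 3.8 t 18.48 [ 10.7  -0.9 -16.5] er [-0.374  0.029  0.927] et(fwd) [ 0.924 -0.072  0.375] xt [ 0.427 -0.034 -0.904]
```

View pics/c7w.png

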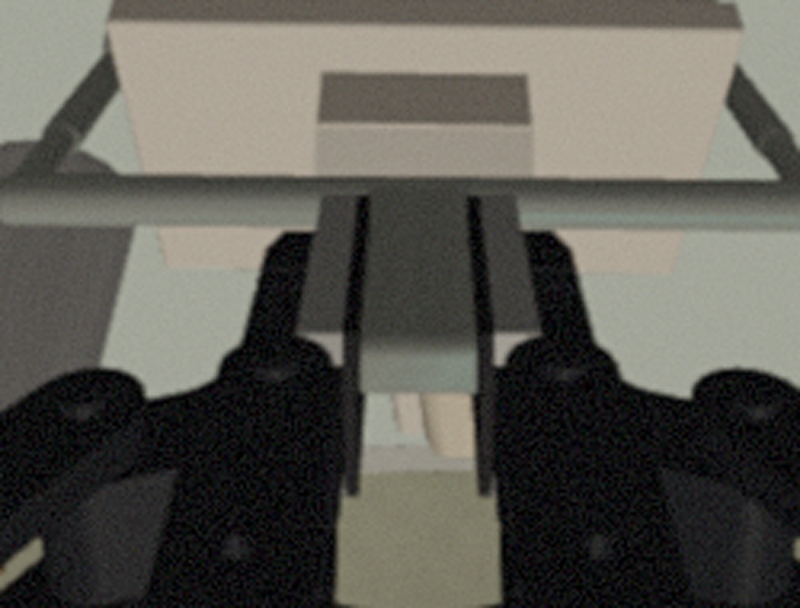

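Holding with 19 N outward pull. I rotate the tool together with the bail from here, so nothing has to pivot in the pads. Next, the steps.

Run:
```python
import numpy as np
f=np.array([-.997,.078,0]);ez=np.array([0,0,1]);r=.0927
def tcp(th,r):
    tilt=.441-(.385-th)
    xt=np.cos(tilt)*-ez - np.sin(tilt)*f
    return r*(np.sin(th)*f+np.cos(th)*ez)+.019*xt
p=tcp(.385,r)
for th,r in[(.30,.0927),(.22,.0927),(.14,.0927),(.06,.0927),(-.01,.0927),(-.01,.0872)]:
    n=tcp(th,r);print(th,((n-p)*1000).round(1));p=n
```

```text
0.3 [ 5.9 -0.5  2. ]
0.22 [ 5.7 -0.4  1.4]
0.14 [ 5.8 -0.5  1. ]
0.06 [ 5.9 -0.5  0.5]
-0.01 [ 5.1 -0.4  0.1]
-0.01 [-0.1  0.  -5.5]
```

Call:
drive_tool:
  moves:
    - {"gripper": 0,"dp": [5.9,-0.5,2.0],"angular": [0.4,4.8,0]}
    - {"gripper": 0,"dp": [5.7,-0.4,1.4],"angular": [0.4,4.6,0]}
    - {"gripper": 0,"dp": [0,0,0],"angular": [0,0,0]}

```text
clock: 18.9
ee_pos: [0.605, -0.0453, 0.1599]
tool_rot: [-1.579, 1.299, -0.077]
contact_force: [2.0, -0.3, -15.8]
grip_width: 0.162
```

```bash
python3 g.py
python3 - <<'E'
from h import *
c=env.capture("wrist");crop(c["img"],150,200,400,390,3.2,"c8w")
E
```

```text
th 0.241 r 0.0908 lat -0.0011 Fr -15.8 Ft -1.9 t 18.90 [  2.   -0.3 -15.8] er [-0.238  0.019  0.971] et(fwd) [ 0.968 -0.076  0.239] xt [ 0.267 -0.021 -0.963]
```

View pics/c8w.png

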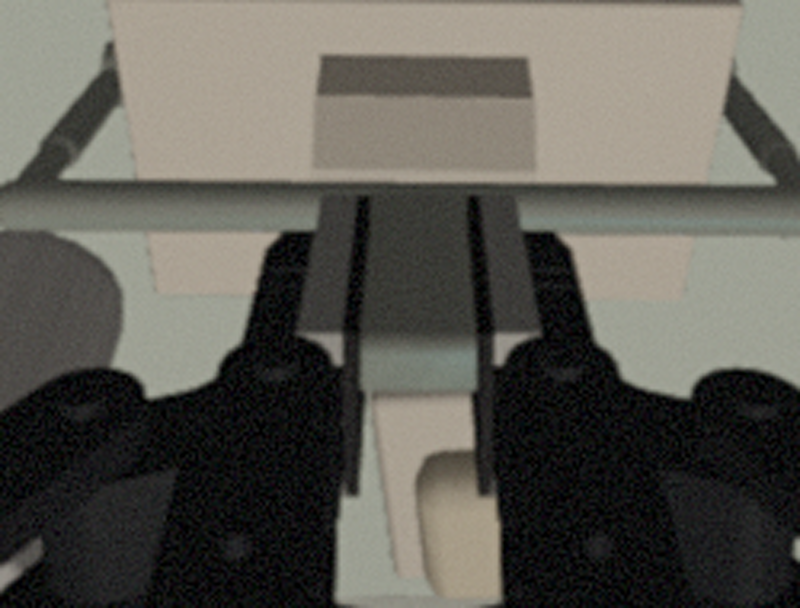

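The tab now moves rigidly with the fingers. Continuing over the ridge with a little more pull.

Call:
drive_tool:
  moves:
    - {"gripper": 0,"dp": [0,0,2],"angular": [0,0,0]}
    - {"gripper": 0,"dp": [5.8,-0.5,1],"angular": [0.4,4.6,0]}
    - {"gripper": 0,"dp": [0,0,0],"angular": [0,0,0]}

```text
clock: 19.32
ee_pos: [0.6104, -0.0458, 0.1641]
tool_rot: [-1.575, 1.378, -0.074]
contact_force: [0.2, 0.8, -21.5]
grip_width: 0.166
```

```bash
python3 g.py
python3 - <<'E'
from h import *
c=env.capture("wrist");crop(c["img"],150,200,400,390,3.2,"c9w")
E
```

```text
th 0.158 r 0.0939 lat -0.0012 Fr -21.2 Ft -3.3 t 19.32 [  0.2   0.8 -21.5] er [-0.157  0.012  0.988] et(fwd) [ 0.985 -0.077  0.157] xt [ 0.191 -0.014 -0.981]
```

View pics/c9w.png

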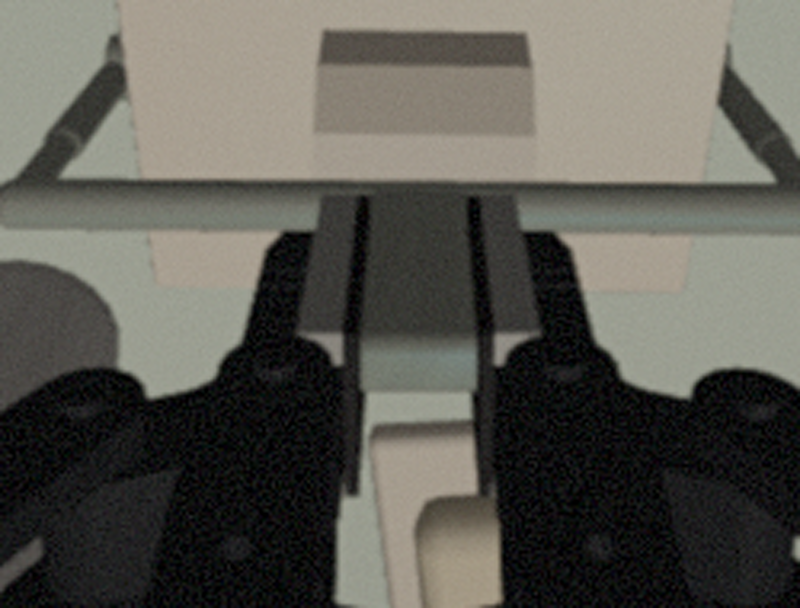

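Call:
drive_tool:
  moves:
    - {"gripper": 0,"dp": [6.5,-0.5,0.5],"angular": [0.4,4.8,0]}
    - {"gripper": 0,"dp": [6.5,-0.5,0],"angular": [0.4,4.6,0]}
    - {"gripper": 0,"dp": [0,0,0],"angular": [0,0,0]}

```text
clock: 19.75
ee_pos: [0.6234, -0.0468, 0.1644]
tool_rot: [-1.515, 1.542, -0.013]
contact_force: [-6.4, 1.2, -18.4]
grip_width: 0.16
```

```bash
python3 g.py
python3 - <<'E'
from h import *
c=env.capture("wrist");crop(c["img"],150,200,400,390,3.2,"c10w")
c=env.capture("side");crop(c["img"],250,165,350,285,5,"c10s")
E
```

```text
th -0.015 r 0.0934 lat -0.0012 Fr -18.5 Ft -6.2 t 19.75 [ -6.4   1.2 -18.4] er [ 0.015 -0.001  1.   ] et(fwd) [ 0.997 -0.078 -0.015] xt [ 0.028 -0.    -1.   ]
```

View pics/c10w.png

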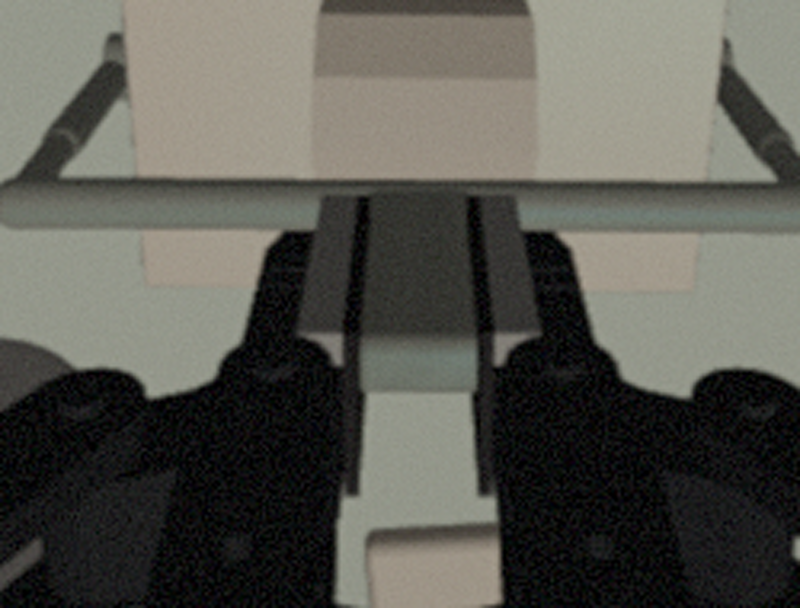

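View pics/c10s.png

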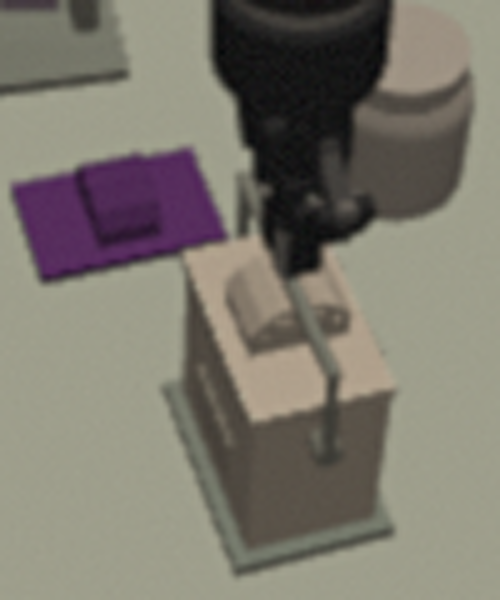

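The side view shows the crossbar over the middle of the saddle with the arms upright. Lowering it into the groove.

Call:
drive_tool:
  moves:
    - {"gripper": 0,"dp": [0,0,-3],"angular": [0,0,0]}
    - {"gripper": 0,"dp": [0,0,-3],"angular": [0,0,0]}
    - {"gripper": 0,"dp": [0,0,0],"angular": [0,0,0]}

```text
clock: 20.23
ee_pos: [0.6232, -0.0468, 0.1609]
tool_rot: [-1.523, 1.538, -0.021]
contact_force: [-7.9, 0.7, -11.7]
grip_width: 0.158
```

```bash
python3 g.py
```

```text
th -0.012 r 0.0899 lat -0.0012 Fr -11.8 Ft -7.8 t 20.23 [ -7.9   0.7 -11.7] er [ 0.012 -0.001  1.   ] et(fwd) [ 0.997 -0.078 -0.012] xt [ 0.033 -0.001 -0.999]
```

Call:
drive_tool:
  moves:
    - {"gripper": 0,"dp": [-1,0,-3],"angular": [0,0,0]}
    - {"gripper": 0,"dp": [0,0,0],"angular": [0,0,0]}

```text
clock: 20.48
ee_pos: [0.6233, -0.0468, 0.1594]
tool_rot: [-1.524, 1.535, -0.023]
contact_force: [-5.9, 3.0, -6.9]
grip_width: 0.159
```

```bash
python3 g.py
```

```text
th -0.013 r 0.0884 lat -0.0012 Fr -7.0 Ft -6.1 t 20.48 [-5.9  3.  -6.9] er [ 0.013 -0.001  1.   ] et(fwd) [ 0.997 -0.078 -0.013] xt [ 0.036 -0.001 -0.999]
```

Call:
drive_tool:
  moves:
    - {"gripper": 0,"dp": [-1,0,-1.5],"angular": [0,0,0]}
    - {"gripper": 0,"dp": [0,0,0],"angular": [0,0,0]}
    - {"gripper": 35,"dp": [0,0,0],"angular": [0,0,0]}
    - {"gripper": 35,"dp": [0,0,0],"angular": [0,0,0]}
    - {"gripper": 35,"dp": [0,0,0],"angular": [0,0,0]}

```text
clock: 21.1
ee_pos: [0.6252, -0.0473, 0.1583]
tool_rot: [-1.536, 1.532, -0.034]
contact_force: [-0.6, 0.7, -0.1]
grip_width: 0.409
```

```bash
python3 g.py
python3 - <<'E'
from h import *
c=env.capture("wrist");crop(c["img"],150,200,400,390,3.2,"c11w")
c=env.capture("side");crop(c["img"],250,165,350,285,5,"c11s")
E
```

```text
th -0.034 r 0.0873 lat -0.0015 Fr -0.1 Ft -0.6 t 21.10 [-0.6  0.7 -0.1] er [ 0.034 -0.003  0.999] et(fwd) [ 0.996 -0.078 -0.034] xt [ 0.038 -0.001 -0.999]
```

View pics/c11w.png

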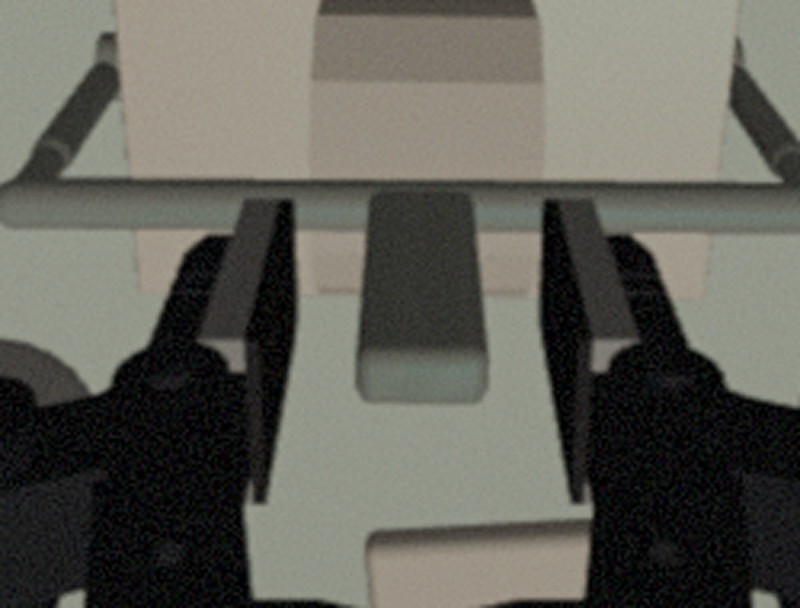

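View pics/c11s.png

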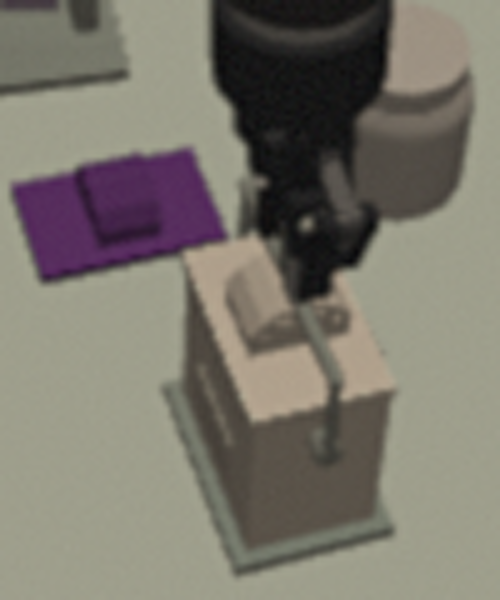

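The crossbar stays in the groove with the fingers open. Retreating straight up, then aside, for a check.

Call:
drive_tool:
  moves:
    - {"gripper": 40,"dp": [0,0,20],"angular": [0,0,0]}
    - {"gripper": 40,"dp": [0,0,40],"angular": [0,0,0]}
    - {"gripper": 40,"dp": [0,0,50],"angular": [0,0,0]}
    - {"gripper": 40,"dp": [-40,0,40],"angular": [0,0,0]}
    - {"gripper": 40,"dp": [-60,0,0],"angular": [0,0,0]}
    - {"gripper": 40,"dp": [-60,0,0],"angular": [0,0,0]}
    - {"gripper": 40,"dp": [0,0,0],"angular": [0,0,0]}
    - {"gripper": 40,"dp": [0,0,0],"angular": [0,0,0]}

```text
clock: 22.2
ee_pos: [0.4645, -0.0472, 0.3071]
tool_rot: [-1.53, 1.535, -0.028]
contact_force: [1.3, 0.6, -1.5]
grip_width: 0.466
```

Run:
```python
from h import *
s=env.sense();print(s['clock'],s['ee_pos'],s['contact_force'])
c=env.capture("wrist");cv2.imwrite("pics/f_w.png",c["img"][:,:,::-1])
t=env.capture("top");s=env.capture("side")
cv2.imwrite("pics/f_s.png",s["img"][:,:,::-1]);cv2.imwrite("pics/f_t.png",t["img"][:,:,::-1])
f=lambda i,k:cv2.resize(i,None,fx=k,fy=k,interpolation=cv2.INTER_CUBIC)
cv2.imwrite("pics/f_c.png",np.hstack([f(t["img"][170:240,265:345],5),f(s["img"][195:285,255:340],350/90)])[:,:,::-1])
cv2.imwrite("pics/f_p.png",np.hstack([f(t["img"][165:245,150:220],5),f(s["img"][85:205,225:295],400/120)])[:,:,::-1])
```

```text
22.2 [ 0.46446704 -0.04716649  0.3070682 ] [ 1.2769078   0.5785337  -1.47571596]
```

View pics/f_c.png

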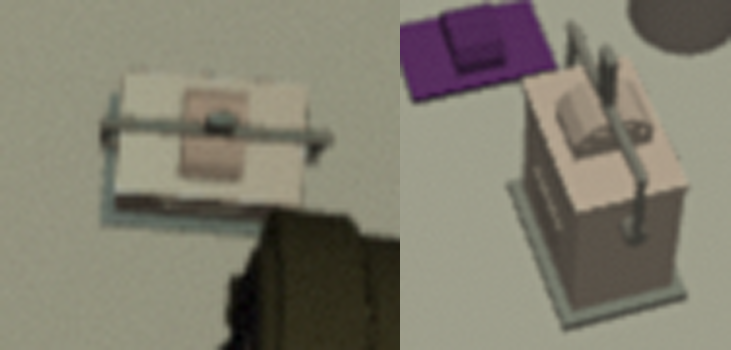

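View pics/f_p.png

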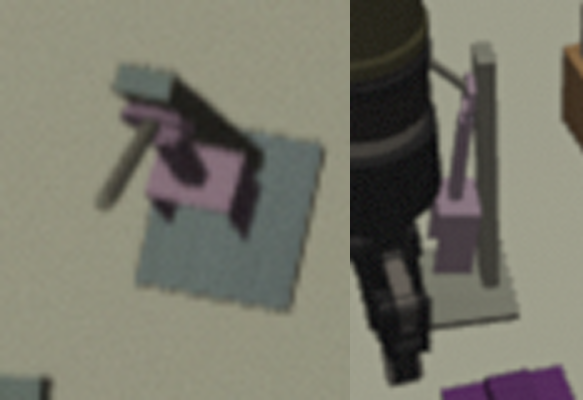

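View pics/f_t.png

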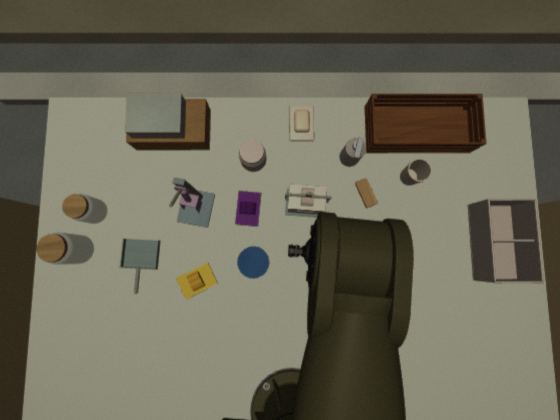

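View pics/f_w.png

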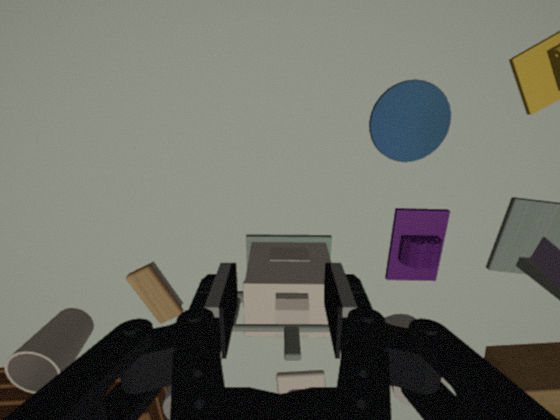

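Run:
```python
from h import *
t=env.capture("top");s=env.capture("side")
im=cv2.imread("pics/m9.png")
cv2.imwrite("pics/z.png",np.hstack([cv2.resize(im[60:180,140:260],(480,480),interpolation=cv2.INTER_CUBIC),cv2.resize(im[200:320,580:660],(320,480),interpolation=cv2.INTER_CUBIC)]))
T=lambda x,y,k,o:(x/k+o[0],y/k+o[1])
# tab end top (221,117)/5+(265,170); side (607,52)->(607-400)/3.889+255, y/3.889+195
e,g=tri(ray(t,*T(221,121,5,(265,170))),ray(s,*T(207,55,3.889,(255,195))));print("tab end",e,g)
b1,g1=tri(ray(t,*T(112,126,5,(265,170))),ray(s,*T(172,28,3.889,(255,195))));print("bar L",b1,g1)
b2,g2=tri(ray(t,*T(325,137,5,(265,170))),ray(s,*T(240,183,3.889,(255,195))));print("bar R",b2,g2)
```

```text
tab end [ 0.62198654 -0.0462551   0.18631819] 0.0022530524154472163
bar L [0.62593752 0.01168818 0.1487256 ] 0.002903830292230081
bar R [ 0.6190094  -0.10869819  0.14182506] 6.902773111499907e-05
```

View pics/z.png

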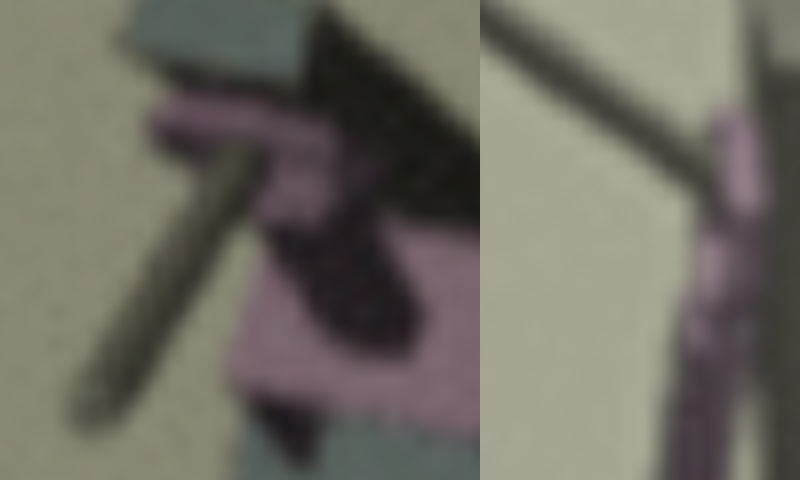

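Run:
```python
from h import *
t=env.capture("top");s=env.capture("side")
R0=np.array([.635,.2918,.215]);d=np.array([-.694,.135,.707]);y=np.array([.19,.98,0]);x=np.cross(y,d)
for u,v in[(181.9,190.3),(181,189)]:
    e,g=tri(ray(t,u,v),ray(s,260.1,114.1));q=e-R0;print(e,g,"peg x,y,z",q@x,q@y,q@d)
s=env.sense();print(s["clock"],s["joint_velocities"].round(4))
```

```text
[0.62889862 0.29257249 0.21337213] 0.002584983572958865 peg x,y,z -0.005480077069734424 -0.00040222511320305634 0.0031877374520875874
[0.63153405 0.29605419 0.2105698 ] 0.0002022040937351492 peg x,y,z -0.006099584468893143 0.0035105789284667686 -0.0001524634084898837
22.55 [ 0.0009 -0.0061 -0.0071  0.0018 -0.0009 -0.0011]
```

```bash
python3 -c "
from cell import env
print(env.close_job())"
```

```text
the job is handed in; nothing more can be done
None
```

I finished both parts and handed the job in at about 22.6 s; the hand-in returned no verdict.

**Scoop:** I gripped the handle, tilted it 45°, threaded the eye over the peg, lowered it and let go. It slid down to the peg's root and hangs against the post. It looked the same in pictures about 10 s apart.
- **Eye in the peg frame:** x is about −6 mm, y 0 to 4 mm and z 0 to 3 mm, against a lower limit for z of −5 mm. That z margin is the tightest of my checks, because the ring is partly hidden and edge-on in the views.

**Bail:** I pinched the tab and swung it up. The first grip slipped about 4 mm outward on the tab before the ridge, so I regripped deeper and harder. I then turned the tool along with the bail under about 16–21 N of outward pull (briefly over the 18 N given), crossed the ridge, lowered the crossbar and released.
- **Upright and in the groove:** the tab end is within 1 mm of the pivot in x, so the bail is at about 0 rad. The crossbar is at z of about 0.142–0.149 m, where 0.1465 m is expected in the groove.
- **Clamp force:** I could not measure it directly; I only infer it from the seated position.

**Everything else:** the bystanders and the look-alike lids look unmoved in the last top view. The lid looks seated, and the arm was clear at the end.

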